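Load the inspection pallet: each machined part into its nest

TASK

Load the inspection pallet for the measuring machine: put each of the four machined parts into the blue nest made for it - the plain bush over the upright post, the stepped bar upright into the round bore, the block with the cross hole into the rectangular pocket, and the U-shaped block down over the steel tongue with its back between the tongue and the low fence. Every part must end fully seated on the floor of its nest, upright and let go.

Things in the scene. Friction and masses are not known exactly. Their poses are not given: they have to be found in the camera images.
- bush_centre (a point): Plain light-grey aluminium bush: an upright ring, 43 mm outer diameter, 34 mm high, with a bore open from top to bottom (a pin up to about 18 mm thick passes). About 0.09 kg. The point is on its axis, half-way up, 17 mm above its underside; z is its axis, up.
- bar_centre (a point): Grey stepped round bar standing upright: 38 mm diameter up to 64 mm above its foot, then a spigot of 27 mm diameter up to 80 mm. About 0.55 kg. The point is on its axis, half-way up, 40 mm above its underside; z is its axis, up.
- cross_block_centre (a point): Light-grey milled rectangular block with a dark round cross hole in its side: 36 mm along its x, 50 mm along its y, 46 mm high. About 0.2 kg. The point is its centre, 23 mm above its underside; z up.
- u_part_centre (a point): Light-grey milled block, U-shaped from above: 40 mm along x, 70 mm along y, 34 mm high. Its web (back) fills x -20 to -4 mm, its arms the outer 15 mm at both y ends; the mouth, 40 mm wide in y, 24 mm deep, open top to bottom, opens to +x. Can be pinched by the web, one finger in the mouth. About 0.18 kg. The point: centre of the 40 x 70 outline, 17 mm above the underside; z up.
- pallet: Flat fixed aluminium pallet, 186 mm along x, 168 mm along y, on four short legs, top 40 mm above the bench. The four blue nests, each 78 x 78 mm and square with it, are fixed on it two by two in any order, centres 92 mm apart along its x and 82 mm along its y. The point is at bench level below its centre; z up.
- post_seat (a point): Nest for the bush: blue pad with one upright bright steel post in the middle, 16 mm diameter, 27 mm high, tip tapered. The point is at the foot of the post, on the pad's top, where the bush's underside comes to rest; 50 mm above the bench. z up.
- bore_seat (a point): Nest for the stepped bar: blue block with a round bore, 43 mm diameter, 14 mm deep, rim chamfered 4 mm; the bore's bright floor shows. The point is the centre of that floor, 45 mm above the bench; the nest's top is 59 mm above the bench. z up.
- pocket_seat (a point): Nest for the cross-hole block: blue block with a rectangular pocket, 41 mm along x, 55 mm along y, 14 mm deep, rim chamfered 4 mm; its bright floor shows. The point is the centre of that floor, 45 mm above the bench; the nest's top is 59 mm above it. z up. The block's y goes along the pocket's y, either way round.
- tongue_seat (a point): Nest for the U block: blue pad with a steel tongue (x 0 to 18 mm, y -16 to 16 mm, 12 mm high, top edges bevelled 3 mm) and a low blue fence (x -32 to -24 mm, 60 mm long, 10 mm high). The U's mouth goes over the tongue, its web between tongue and fence, its x and y along the nest's. The point is on the pad's top below the place of the U's centre, 50 mm above the bench. z up.

How it is judged:
At the end, for the whole second after the job is handed in: Each of the four parts rests in its own nest: its centre within 9 mm sideways of the nest's seat point, its underside within 3 mm of the nest's floor (not riding on a rim, post or tongue), its axis within 0.1 rad (6 degrees) of upright, at rest and released (horizontal distance between bush_centre and post_seat below 0.009 m and z of bush_centre in the frame of post_seat between 0.013 and 0.02 m and angle between each of bush_centre, bar_centre, cross_block_centre, u_part_centre's own z axis and vertical below 0.1 rad and linear speed of each of bush, bar, cross_block, u_part below 0.02 m/s and horizontal distance between bar_centre and bore_seat below 0.009 m and z of bar_centre in the frame of bore_seat between 0.036 and 0.043 m and horizontal distance between cross_block_centre and pocket_seat below 0.009 m and z of cross_block_centre in the frame of pocket_seat between 0.019 and 0.026 m and horizontal distance between u_part_centre and tongue_seat below 0.009 m and z of u_part_centre in the frame of tongue_seat between 0.013 and 0.02 m); the robot touches nothing.
It also fails if it takes over 104 s, if anything falls off the work surface, if the arm or the gripper's body presses on something with over 40 N, if the wrist force passes 120 N, or if a joint passes its speed limit or range.

ROBOT

A 7-joint arm with a two-finger parallel gripper is mounted at the origin on a cart in front of the work surface, level with it; the furniture and walls round the work are solid. World frame = base frame: x ahead of the robot, y to its left, z up, the work surface at z = 0. Lengths are in m, angles in rad, forces in N, time in s.
With the tool pointing down it reaches from about 0.35 to 0.9 m from the base axis. Payload 8.1 kg.
Tool frame: the origin (TCP) lies midway between the tips of the shut fingers; the grasp point (between the pads) lies 19 mm behind it (bot.hold_point_z is the distance from the TCP to the grasp point, in m); z points along the fingers, y is the line along which they close (so a half turn about z gives the same grasp; the last joint's range is limited). The gripper opens to 85 mm and grips with 20 to 120 N. Pads are 22 mm wide; open, the fingers measure 114 mm over their backs; the gripper's body (76 mm by 85 mm) begins 54 mm behind the grasp point. The pads swing forward as they close: fully open they stand 13 mm farther back than shut.
Start: joints at [-1.319, 0.434, 0.025, 1.573, -0.012, 1.134, -0.075], TCP at [0.217, 0.586, 0.231] pointing down, gripper open.
Joint ranges: [-2.62, 2.62], [-0.44, 2.09], [-1.27, 1.32], [0.08, 2.57], [-1.32, 4.46], [0.12, 2], [-2.74, 2.74]. Speed limits (rad/s): [2.22, 2.22, 3.01, 3.01, 3.14, 3.14, 3.14].

INTERFACE

Orientations are given as a unit quaternion [x, y, z, w].
In Python, from station import sensors, get_image, ticket, bot gives the robot as it stands.
- The arm moves only by the tool send_rows, never from a script. Its argument "steps" is text: rows parted by semicolons, each of 6 numbers parted by spaces: the shift along the tool's x, y, z in mm, then the turn, a rotation vector about the tool's x, y, z in degrees. A call has exactly 8 rows; each row is the pose to reach, as a shift and turn from the pose commanded when the call began, along the tool's axes at that moment; what a row does not reach only later rows make up. A row lasts 1/12 s, in which the tool goes at most 41.7 mm and 7.16 degrees, less where a joint would pass 70% of its speed; a pose out of reach is approached as far as the arm can. A call with a gripper value outside its range is refused whole. "hand" is the closure, from 0 (fully open) to 1 (shut), set as the call begins (left out, the last holds). The fingers move at their own pace and stop on an object; "force" is the grip in N (left out, the last holds). Time passes only in rows, so rows that repeat a pose let the fingers close, or fill a call up. It gives the time, the measured TCP pose, the force, the opening and the grip force at its end, in the units of the state.
- sensors.get_state(): the state, without advancing time (a new reading comes with each control period).
- get_image(name): name is "scene" or "top"; returns a dict with "image" (420x560x3 uint8, red, green, blue), "depth" (420x560 float32, m along the optical axis (not along the pixel's ray), 0 where there is no reading), "mtx" (3x3 intrinsics, pixels), "rvec" (rotation vector, rad) and "tvec" (3), from world to camera coordinates, as OpenCV has them. Camera axes: x right, y down, z forward; pixel columns grow to the right and rows downward; lengths in m; the calibration is good to about 2 mm. A picture is of the moment at which its call begins.
- ticket.job_done(): hands the job in; it is judged then, once.
The state is a dict: "time": time; "joint_positions": joint angles; "qvel": joint speeds; "effort": joint torques, N m; "eef_pos": TCP position; "eef_rot": TCP orientation; "force": force on the tool from outside, world axes, zero at the start; "torque": the same for the moment, N m; "opening": opening from 0.0 (shut) to 1.0 (fully open); "gripper_force": force on a finger pad.
Only numpy, scipy, OpenCV 4.12 (cv2) and the standard library are available. Lean on these libraries where they do the work, as an engineer would, in place of code of your own. Each camera call takes 0.05 s, during which the arm holds its last target. There are 200 camera calls.

## Working session

There is one attempt and no reset: what is moved stays moved. The work goes in short steps, Python scripts to look and compute and a tool call to move; the robot and the scene stay as the last step left them, time stands still between calls to the robot, and variables do not carry over. Pictures are saved under pics/ and viewed, at most 14 in all, crops included, and the job is handed in when it is done.

Besides the shell and the picture viewer there is one more tool, called after ">>>" as name(argument=value, ...) on one line, values as JSON. send_rows: Moves the arm, as the interface text tells. Its arguments: {"type":"object","properties":{"steps":{"type":"string"},"hand":{"type":"number"},"force":{"type":"number"}},"required":["steps"]}

```bash
ls; mkdir -p pics
python3 - <<'E'
from station import sensors,get_image,bot
import cv2,numpy as np
print(sensors.get_state(), bot.hold_point_z)
for n in("scene","top"):
    d=get_image(n); cv2.imwrite(f"pics/{n}0.png",d["image"][:,:,::-1]); np.savez(f"{n}0.npz",**d)
    R=cv2.Rodrigues(d["rvec"])[0]; print(n,d["mtx"].tolist(),(-R.T@d["tvec"].ravel()),R[2])
E
```

```text
pics
{'time': 0.0, 'joint_positions': array([-1.31853804,  0.43521378,  0.02493136,  1.57407747, -0.01160324,
        1.13401555, -0.07509493]), 'qvel': array([ 0.00017695, -0.00049844, -0.00022061, -0.00058637,  0.00035744,
       -0.00173598,  0.0019501 ]), 'effort': array([-6.09491508e-04, -6.70484877e+01,  1.02467448e+00, -3.16214740e+01,
        1.54731399e-02,  1.21493416e-02,  1.20281982e-05]), 'eef_pos': array([0.21701554, 0.58557784, 0.2305388 ]), 'eef_rot': array([ 1.76513463e-01,  9.84297913e-01, -7.80824422e-04, -7.81216594e-05]), 'force': array([-0.39959203,  0.27115211,  0.58062221]), 'torque': array([-0.02075656,  0.02245996,  0.00410564]), 'gripper_force': 0.0, 'opening': 1.0010349739705626} 0.0187
scene [[476.2890679284304, 0.0, 279.3516748253626], [0.0, 476.2890679284304, 213.10074018920025], [0.0, 0.0, 1.0]] [-0.11059232 -0.52780693  0.48841472] [ 0.77147065  0.38725142 -0.50484589]
top [[513.6724694720843, 0.0, 283.87695780600086], [0.0, 513.6724694720843, 200.20293018602237], [0.0, 0.0, 1.0]] [ 0.50990376 -0.19000429  1.07040127] [ 0.03637559 -0.01536299 -0.99922009]
```

View pics/top0.png

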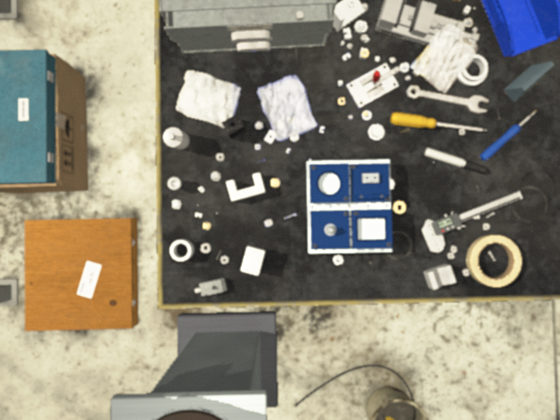

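View pics/scene0.png

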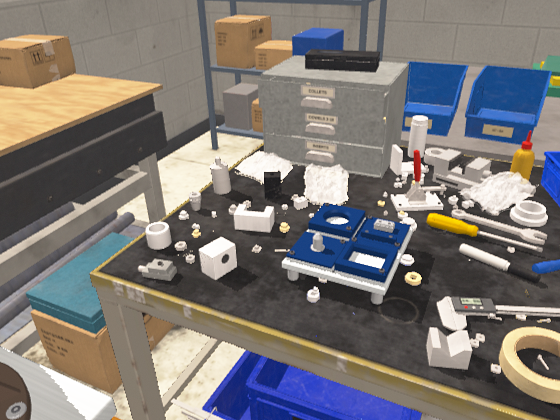

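Top view: the nests are bore (328,183), tongue (370,180), post (331,230) and pocket (371,229). The bush is at (181,250), the cross block at (253,261) and the U at (245,186). The bar is probably at (175,137), with a smaller object at (174,183). I'll enlarge the view and check heights.

```bash
cat > h.py <<'E'
import numpy as np,cv2
from station import sensors,get_image
def cloud(d):
    h,w=d["depth"].shape; v,u=np.mgrid[:h,:w]; z=d["depth"]; K=d["mtx"]
    p=np.stack([(u-K[0,2])/K[0,0]*z,(v-K[1,2])/K[1,1]*z,z],-1)
    R=cv2.Rodrigues(d["rvec"])[0]
    P=(p-d["tvec"].ravel())@R; P[z==0]=np.nan; return P
E
python3 - <<'E'
from h import *
d=dict(np.load("top0.npz")); P=cloud(d); Z=P[...,2]
for u,v in[(175,137),(174,183),(181,250),(190,250),(253,261),(235,190),(328,183),(345,200),(370,180),(331,230),(371,229),(300,240)]:
    print(u,v,P[v,u].round(4), np.nanmax(Z[v-12:v+13,u-12:u+13]).round(3))
a=d["image"][110:300,150:410,::-1]
cv2.imwrite("pics/c1.png",cv2.resize(a,None,fx=3,fy=3,interpolation=cv2.INTER_CUBIC))
H=(np.clip(np.nan_to_num(Z),0,.1)*2550).astype(np.uint8)[110:300,150:410]
cv2.imwrite("pics/c2.png",cv2.applyColorMap(cv2.resize(H,None,fx=3,fy=3,interpolation=0),cv2.COLORMAP_JET))
s=dict(np.load("scene0.npz")); a=s["image"][130:310,130:430,::-1]
cv2.imwrite("pics/c3.png",cv2.resize(a,None,fx=2.6,fy=2.6,interpolation=cv2.INTER_CUBIC))
E
```

```text
175 137 [0.6744 0.005  0.0675] 0.084
174 183 [0.5873 0.0163 0.0264] 0.039
181 250 [ 0.4499  0.0089 -0.0006] 0.039
190 250 [ 0.4515 -0.0157  0.035 ] 0.038
253 261 [ 0.4277 -0.142   0.0464] 0.051
235 190 [ 0.5701 -0.1079  0.0357] 0.039
328 183 [ 0.5798 -0.2947  0.0468] 0.064
345 200 [ 0.5446 -0.3257  0.0629] 0.065
370 180 [ 0.5829 -0.3758  0.0642] 0.067
331 230 [ 0.4865 -0.2956  0.073 ] 0.079
371 229 [ 0.4862 -0.3784  0.0467] 0.061
300 240 [ 0.4655 -0.2382  0.0032] 0.054
```

View pics/c1.png

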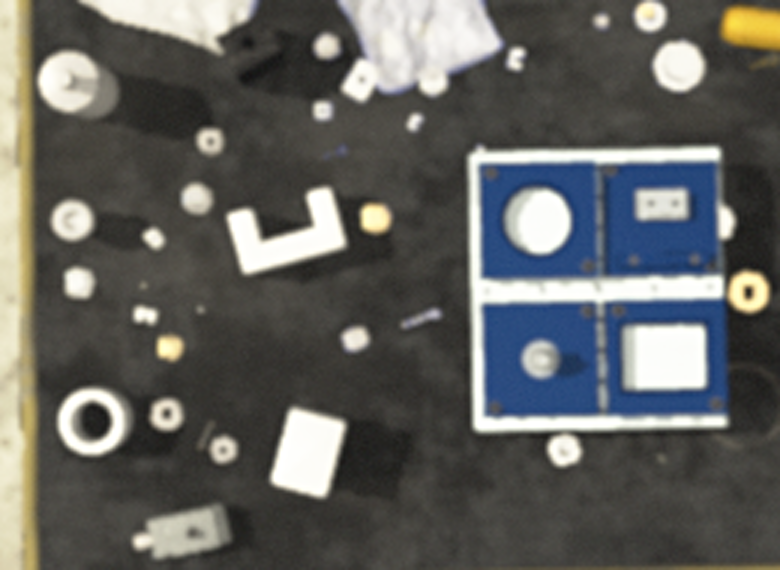

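View pics/c2.png

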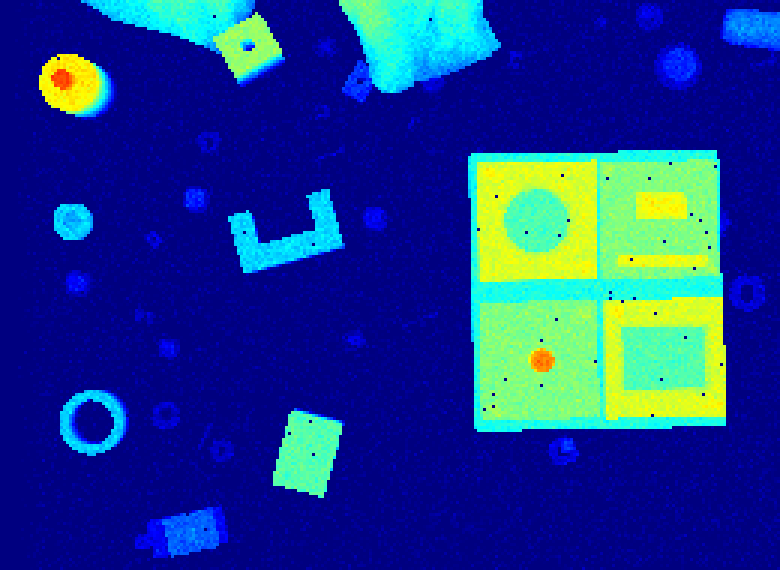

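View pics/c3.png

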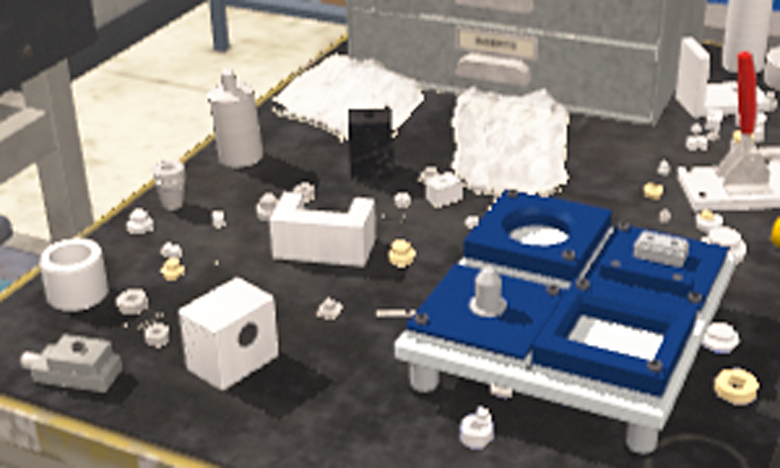

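The object at crop (70,80) has a narrow cap about 14 mm wide, so it's a bottle rather than the 38/27 mm bar. I'll search elsewhere for the bar.

Run:
```python
from h import *
for n in("top","scene"):
    d=dict(np.load(n+"0.npz")); P=cloud(d); Z=P[...,2]
    m=((Z>.058)&(Z<.095)&(P[...,0]>.3)&(P[...,0]<1.1)&(abs(P[...,1])<.9)).astype(np.uint8)
    k,l,s,c=cv2.connectedComponentsWithStats(m)
    for i in range(1,k):
        if 40<s[i,4]<3000:
            q=P[l==i]; print(n,s[i],q.min(0).round(3),q.max(0).round(3),np.median(q,0).round(3))
d=dict(np.load("scene0.npz"))
cv2.imwrite("pics/c4.png",cv2.resize(d["image"][90:260,360:560,::-1],None,fx=3,fy=3,interpolation=cv2.INTER_CUBIC))
```

```text
top [381   0  25  25 373] [ 0.895 -0.456  0.058] [ 0.944 -0.407  0.065] [ 0.921 -0.43   0.061]
top [410   1  26  33 429] [ 0.875 -0.517  0.058] [ 0.941 -0.465  0.065] [ 0.909 -0.491  0.06 ]
top [494   0  20  46 253] [ 0.849 -0.672  0.058] [ 0.939 -0.633  0.08 ] [ 0.898 -0.651  0.073]
top [548   0  12  25 162] [ 0.889 -0.766  0.058] [ 0.94  -0.746  0.08 ] [ 0.919 -0.755  0.066]
top [334   8  10  13  48] [ 0.904 -0.331  0.058] [ 0.929 -0.313  0.062] [ 0.916 -0.322  0.06 ]
top [444  26  32  31 449] [ 0.828 -0.595  0.058] [ 0.889 -0.533  0.072] [ 0.857 -0.561  0.062]
top [270  34  55   5  87] [ 0.868 -0.292  0.058] [ 0.877 -0.185  0.07 ] [ 0.872 -0.234  0.063]
top [180  39  51   5  75] [ 0.863 -0.105  0.058] [ 0.869 -0.006  0.068] [ 0.866 -0.055  0.063]
top [519  62  35  30 263] [ 0.755 -0.749  0.058] [ 0.814 -0.681  0.07 ] [ 0.784 -0.713  0.064]
top [163 128  20  19 300] [ 0.657 -0.008  0.058] [0.693 0.03  0.084] [0.674 0.01  0.064]
top [309 163  40  41 866] [ 0.54  -0.334  0.058] [ 0.618 -0.256  0.066] [ 0.581 -0.296  0.06 ]
top [362 174  17   9 144] [ 0.579 -0.393  0.058] [ 0.596 -0.3
[... 584 characters left out ...]
095] [ 0.976 -0.58   0.069]
scene [438 149  23  11  73] [ 0.898 -0.452  0.058] [ 0.958 -0.411  0.06 ] [ 0.926 -0.427  0.058]
scene [544 152  16  22 202] [ 0.908 -0.648  0.058] [ 0.998 -0.617  0.075] [ 0.96  -0.635  0.07 ]
scene [210 157  18  14 151] [ 0.655 -0.009  0.058] [0.693 0.028 0.081] [0.669 0.007 0.062]
scene [414 163   7  17 108] [ 0.771 -0.397  0.058] [ 0.781 -0.384  0.094] [ 0.776 -0.391  0.077]
scene [504 172  23  12 149] [ 0.834 -0.588  0.058] [ 0.879 -0.548  0.065] [ 0.858 -0.566  0.06 ]
scene [375 220  20   9  94] [ 0.576 -0.393  0.058] [ 0.594 -0.363  0.062] [ 0.584 -0.378  0.06 ]
scene [313 233  10  14 105] [ 0.477 -0.304  0.058] [ 0.49  -0.289  0.076] [ 0.481 -0.297  0.068]
```

View pics/c4.png

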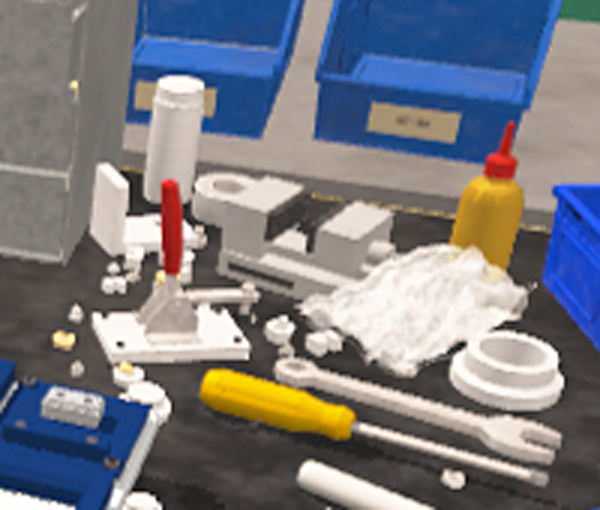

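The object at (0.674, 0.010) is 38 mm across, steps at 64 mm and tops out near 80 mm, and nothing else fits, so it is the bar. Next I'll fit precise poses from the top cloud.

```bash
cat >> h.py <<'E'
from scipy.spatial.transform import Rotation as Rn
def blob(P,x,y,r,z0,z1):
    q=P.reshape(-1,3); q=q[~np.isnan(q[:,2])]
    return q[(np.hypot(q[:,0]-x,q[:,1]-y)<r)&(q[:,2]>z0)&(q[:,2]<z1)]
def rect(q): # centre, sizes, angle of first side
    b=cv2.boxPoints(cv2.minAreaRect((q[:,:2]*1000).astype(np.float32))); e=b[1]-b[0];f=b[2]-b[1]
    return b.mean(0).round(1),np.hypot(*e).round(1),np.degrees(np.arctan2(e[1],e[0])).round(1),np.hypot(*f).round(1)
def circ(q):
    c,r=cv2.minEnclosingCircle((q[:,:2]*1000).astype(np.float32)); return np.round(c,1),round(2*r,1)
def go(x,y,z,yaw): # yaw=world angle (deg) of closing axis, mm
    s=sensors.get_state(); R=Rn.from_quat(s["eef_rot"]); best=None
    for a in(yaw,yaw+180):
        a=np.radians(a); Y=np.array([np.cos(a),np.sin(a),0]); Z=np.array([0,0,-1.]); X=np.cross(Y,Z)
        v=(R.inv()*Rn.from_matrix(np.c_[X,Y,Z])).as_rotvec(degrees=True)
        if best is None or np.linalg.norm(v)<np.linalg.norm(best): best=v
    print("shift",R.inv().apply(np.array([x,y,z])-s["eef_pos"]*1000).round(1),"rot",best.round(1),"t",round(s["time"],2),"j7",s["joint_positions"][6].round(2))
E
python3 - <<'E'
from h import *
P=cloud(dict(np.load("top0.npz")))
S=cloud(dict(np.load("scene0.npz")))
q=blob(P,.45,.009,.04,.030,.040);print("bush",circ(q),len(q),np.median(q[:,2]))
q=blob(P,.674,.01,.04,.060,.069);print("bar",circ(q),rect(q)); q=blob(P,.674,.01,.04,.073,.09);print("spigot",circ(q),rect(q))
q=blob(P,.4277,-.142,.05,.042,.051);print("block",rect(q))
q=blob(P,.57,-.12,.06,.029,.040);print("U",rect(q),q.mean(0))
q=blob(P,.534,-.336,.2,.037,.07);print("pallet",rect(q))
q=blob(P,.58,-.295,.028,.040,.052);print("bore",circ(q),rect(q))
q=blob(P,.487,-.294,.02,.062,.09);print("post",circ(q))
q=blob(P,.486,-.378,.036,.040,.052);print("pocket",rect(q))
q=blob(P,.587,-.376,.022,.057,.07);print("tongue",rect(q))
q=blob(P,.551,-.377,.035,.057,.07);q=q[q[:,0]<.565];print("fence",rect(q))
for n,a in(("bar",(.673,.01,.04,.055,.069)),("block",(.4277,-.142,.05,.042,.051)),("U",(.57,-.12,.06,.03,.039)),("bush",(.45,.009,.04,.030,.039)),("post",(.487,-.294,.02,.062,.09))):
    q=blob(S,*a); print("S",n,rect(q),circ(q))
E
```

```text
bush (array([450.9,   4.8]), 42.9) 179 0.033292490552261356
bar (array([675.7,  11. ]), 38.7) (array([675.3,  11.2], dtype=float32), np.float32(35.8), np.float32(-3.2), np.float32(37.9))
spigot (array([674.5,  12. ]), 11.9) (array([674.6,  12.1], dtype=float32), np.float32(10.9), np.float32(-51.2), np.float32(11.2))
block (array([ 428. , -139.7], dtype=float32), np.float32(50.0), np.float32(-16.3), np.float32(36.0))
U (array([ 576.9, -127.5], dtype=float32), np.float32(69.9), np.float32(-75.9), np.float32(40.1)) [ 0.57269808 -0.12848308  0.03398527]
pallet (array([ 577.6, -279. ], dtype=float32), np.float32(275.0), np.float32(-0.2), np.float32(281.9))
bore (array([ 579.4, -295.6]), 42.7) (array([ 580. , -295.3], dtype=float32), np.float32(40.6), np.float32(-3.9), np.float32(41.2))
post (array([ 486.8, -294.7]), 15.5)
pocket (array([ 486.2, -377.7], dtype=float32), np.float32(40.0), np.float32(-1.2), np.float32(55.6))
tongue (array([ 587.2, -376.7], dtype=float32), np.float32(16.2), np.float32(-1.3), np.float32(32.2))
fence (array([ 534.8, -376.4], dtype=float32), np.float32(37.6), np.float32(-1.2), np.float32(57.9))
S bar (array([671.9,   8.7], dtype=float32), np.float32(36.8), np.float32(-56.3), np.float32(36.2)) (array([672.9,   9.9]), 39.8)
S block (array([ 426.6, -140.8], dtype=float32), np.float32(51.9), np.float32(-15.8), np.float32(37.6)) (array([ 427.3, -140.6]), 62.4)
S U (array([ 574.5, -128.4], dtype=float32), np.float32(70.1), np.float32(-75.6), np.float32(41.4)) (array([ 574.7, -129.5]), 77.8)
S bush (array([449.4,   3.5], dtype=float32), np.float32(39.5), np.float32(-52.1), np.float32(43.4)) (array([449.1,   3. ]), 45.6)
S post (array([ 483. , -296.7], dtype=float32), np.float32(14.4), np.float32(-67.0), np.float32(11.2)) (array([ 484.3, -296.4]), 15.1)
```

Run:
```python
from h import *
for n in("top","scene"):
    P=cloud(dict(np.load(n+"0.npz"))); c=(.675,.0115) if n=="top" else (.6735,.0095)
    for a in range(0,90,6):
        q=blob(P,*c,.035,a/1000,a/1000+.006); 
        if len(q): r=np.hypot(q[:,0]-c[0],q[:,1]-c[1])*1000; print(n,a,len(q),np.percentile(r,[5,50,95]).round(1))
S=cloud(dict(np.load("scene0.npz")));print(S[100:165:6,418].round(3))
s=dict(np.load("scene0.npz"))["image"][145:220,170:270,::-1]
t=dict(np.load("top0.npz"))["image"][115:175,150:230,::-1]
cv2.imwrite("pics/c5.png",np.hstack([cv2.resize(s,(640,480),interpolation=cv2.INTER_CUBIC)[:, :400],cv2.resize(t,(640,480),interpolation=cv2.INTER_CUBIC)[:,:400]]))
```

```text
top 0 202 [18.3 29.2 34.4]
top 6 14 [16.1 19.2 23.2]
top 12 11 [18.1 20.9 22. ]
top 18 11 [18.5 20.1 22. ]
top 24 14 [17.4 19.4 21.1]
top 30 14 [17.1 19.1 20.7]
top 36 17 [17.7 19.5 20.6]
top 42 11 [17.9 19.  20.4]
top 48 15 [17.7 18.4 19.6]
top 54 16 [16.5 18.7 19.6]
top 60 219 [ 7.9 14.9 18.8]
top 66 34 [ 5.6 10.8 16.8]
top 72 6 [4.6 5.6 5.9]
top 78 33 [1.5 4.7 6.3]
scene 0 45 [14.  16.7 28.6]
scene 6 41 [14.2 17.1 21.2]
scene 12 43 [14.  17.  20.9]
scene 18 42 [14.8 17.  20.8]
scene 24 43 [14.5 17.3 20.4]
scene 30 44 [14.8 17.1 20.2]
scene 36 40 [14.1 17.5 19.3]
scene 42 49 [15.2 17.7 19.2]
scene 48 43 [15.2 17.6 19.8]
scene 54 48 [14.4 17.9 19.6]
scene 60 88 [ 6.1 13.7 18.8]
scene 66 16 [2.5 4.4 6.8]
scene 72 14 [2.7 4.5 6.9]
scene 78 11 [2.1 4.5 7.4]
[[ 1.791 -0.201 -0.091]
 [ 1.748 -0.212 -0.101]
 [ 1.455 -0.264 -0.028]
 [ 1.036 -0.336  0.095]
 [ 1.017 -0.341  0.087]
 [ 1.015 -0.343  0.073]
 [ 1.018 -0.345  0.057]
 [ 1.02  -0.346  0.041]
 [ 1.022 -0.348  0.025]
 [ 0.773 -0.389  0.114]
 [ 0.776 -0.39   0.1  ]]
```

View pics/c5.png

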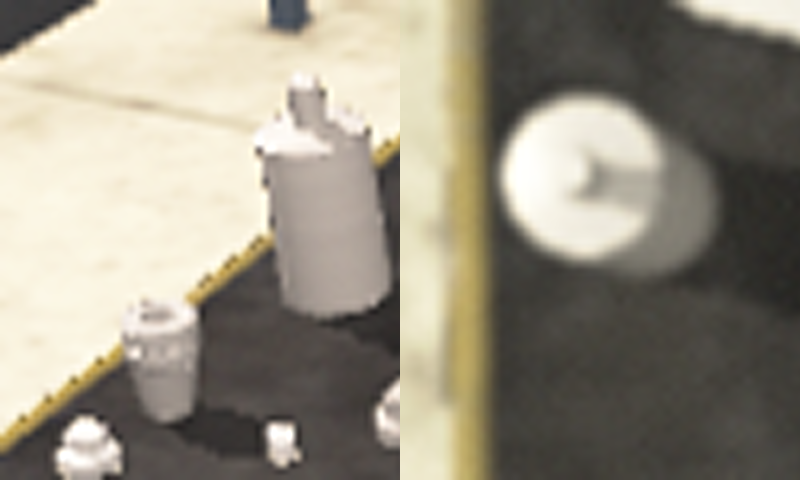

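The picture shows a cylinder of radius 19 mm up to about 62 mm with a thin tip to 80 mm. It is the only reachable match for the bar, so I'll use it. Before moving I'll check clearance on the swing from the start pose and work out the move to the bush.

Run:
```python
from h import *
P=cloud(dict(np.load("top0.npz"))); print(P[275,80].round(3),P[115,30].round(3),P[115,70].round(3),P[290,5].round(3))
S=cloud(dict(np.load("scene0.npz")))
q=np.r_[P.reshape(-1,3),S.reshape(-1,3)]; m=(q[:,1]>.05)&(q[:,1]<.8)&(q[:,0]<.9)&(q[:,0]>.1)&(q[:,2]>0.02); print(m.sum(), q[m].max(0) if m.any() else "")
go(450,4,160,0)
```

```text
[ 0.322  0.526 -0.812] [ 0.852  0.577 -0.544] [ 0.89   0.527 -0.731] [ 0.269  0.817 -0.852]
0 
shift [-420.6 -464.3   71.3] rot [-0.1  0.1 69.7] t 0.1 j7 -0.08
```

>>> send_rows(steps="-210 -232 36 0 0 35;-210 -232 36 0 0 35;-210 -232 36 0 0 35;-210 -232 36 0 0 35;-210 -232 36 0 0 35;-210 -232 36 0 0 35;-210 -232 36 0 0 35;-210 -232 36 0 0 35", hand=0, force=60)

```text
time: 0.77
eef_pos: [0.3343, 0.2907, 0.1947]
eef_rot: [0.466, 0.885, -0.001, 0.0]
force: [0.3, -0.3, 0.3]
opening: 1.0
gripper_force: 0.0
```

```bash
python3 -c "
from h import *
go(450,4,120,0)"
```

```text
shift [-301.8  -66.7   75.2] rot [-0.1  0.1 34.5] t 0.77 j7 -0.17
```

>>> send_rows(steps="-302 -67 75 0 0 34.5;-302 -67 75 0 0 34.5;-302 -67 75 0 0 34.5;-302 -67 75 0 0 34.5;-302 -67 75 0 0 34.5;-302 -67 75 0 0 34.5;-302 -67 75 0 0 34.5;-302 -67 75 0 0 34.5")

```text
time: 1.43
eef_pos: [0.4507, 0.0052, 0.1197]
eef_rot: [0.707, 0.707, -0.0, 0.001]
force: [0.6, 0.5, 0.1]
opening: 1.003
gripper_force: 0.0
```

Run:
```python
from h import *
go(450,4,4,0)
d=get_image("top"); np.savez("top1.npz",**d)
P=cloud(d); q=blob(P,.45,.0,.09,.10,.16)
print(len(q)); 
cv2.imwrite("pics/a1.png",cv2.resize(d["image"][190:310,120:280,::-1],None,fx=4,fy=4,interpolation=cv2.INTER_CUBIC))
```

```text
shift [ -1.   -0.7 115.7] rot [0.  0.1 0. ] t 1.43 j7 0.11
28
```

View pics/a1.png

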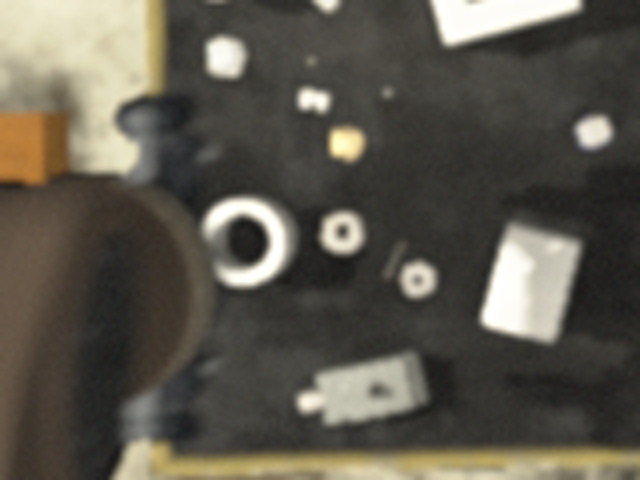

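The hand is over the bush (245,240) and the fingers straddle it along x. I'll descend and grip.

>>> send_rows(steps="-1 -0.5 40 0 0 0;-1 -0.5 70 0 0 0;-1 -0.5 90 0 0 0;-1 -0.5 105 0 0 0;-1 -0.5 115 0 0 0;-1 -0.5 115 0 0 0;-1 -0.5 115 0 0 0;-1 -0.5 115 0 0 0")

```text
time: 2.15
eef_pos: [0.4502, 0.0082, 0.006]
eef_rot: [0.706, 0.708, 0.0, 0.0]
force: [-0.7, -0.1, 0.5]
opening: 0.997
gripper_force: 0.0
```

>>> send_rows(steps="0 0 0 0 0 0;0 0 0 0 0 0;0 0 0 0 0 0;0 0 0 0 0 0;0 0 0 0 0 0;0 0 0 0 0 0;0 0 0 0 0 0;0 0 0 0 0 0", hand=1)

```text
time: 2.82
eef_pos: [0.45, 0.0083, 0.0061]
eef_rot: [0.706, 0.708, 0.001, 0.0]
force: [-2.0, 0.8, 11.5]
opening: 0.476
gripper_force: 59.0
```

>>> send_rows(steps="0 0 -15 0 0 0;0 0 -40 0 0 0;0 0 -70 0 0 0;0 0 -105 0 0 0;0 0 -120 0 0 0;0 0 -120 0 0 0;0 0 -120 0 0 0;0 0 -120 0 0 0")

```text
time: 3.48
eef_pos: [0.449, 0.0083, 0.1246]
eef_rot: [0.706, 0.708, -0.0, -0.0]
force: [0.3, 0.4, -1.3]
opening: 0.477
gripper_force: 61.2
```

Run:
```python
from h import *
print(sensors.get_state()["eef_pos"])
go(485.7,-292,130,0)
d=get_image("scene"); S=cloud(d)
for z0 in (.11,.118,.126,.134,.142,.15,.158): 
    q=blob(S,.45,.005,.03,z0,z0+.008); print(z0,len(q),q[:,:2].min(0).round(4) if len(q) else '',q[:,:2].max(0).round(4) if len(q) else '')
```

```text
[0.44898844 0.00827826 0.12463476]
shift [-300.4   35.7   -5.4] rot [-0.1 -0.   0.2] t 3.48 j7 0.11
0.11 7 [ 0.4301 -0.0158] [ 0.451  -0.0048]
0.118 97 [ 0.4211 -0.0178] [0.4615 0.0128]
0.126 113 [ 0.4206 -0.018 ] [0.4755 0.0153]
0.134 129 [ 0.4205 -0.0173] [0.4763 0.0207]
0.142 176 [ 0.4205 -0.018 ] [0.4773 0.0224]
0.15 131 [ 0.4203 -0.017 ] [0.4753 0.0208]
0.158 73 [ 0.4211 -0.0045] [0.4793 0.0188]
```

>>> send_rows(steps="-30 4 0 0 0 0;-70 9 0 0 0 0;-110 14 0 0 0 0;-150 18 0 0 0 0;-190 23 0 0 0 0;-230 28 0 0 0 0;-270 33 0 0 0 0;-300 36 0 0 0 0")

```text
time: 4.2
eef_pos: [0.4854, -0.2954, 0.1238]
eef_rot: [0.707, 0.707, -0.001, -0.001]
force: [0.2, -0.3, -0.4]
opening: 0.478
gripper_force: 61.2
```

>>> send_rows(steps="0 0 6 0 0 0;0 0 12 0 0 0;0 0 20 0 0 0;0 0 25 0 0 0;0 0 28 0 0 0;0 0 28 0 0 0;0 0 28 0 0 0;0 0 28 0 0 0")

```text
time: 4.87
eef_pos: [0.4869, -0.2913, 0.0976]
eef_rot: [0.706, 0.708, 0.0, 0.0]
force: [0.1, 0.2, -0.2]
opening: 0.48
gripper_force: 61.2
```

Run:
```python
from h import *
s=sensors.get_state();print(s["eef_pos"],s["joint_positions"].round(2))
go(485.7,-291.6,85,0)
d=get_image("scene"); np.savez("scene1.npz",**d)
cv2.imwrite("pics/a2.png",cv2.resize(d["image"][160:290,240:420,::-1],None,fx=4,fy=4,interpolation=cv2.INTER_CUBIC))
S=cloud(d)
q=blob(S,.4857,-.2956,.03,.094,.124)
c=q[q[:,2]<.112]; print(len(c))
from scipy.optimize import least_squares
# visible bush side below fingers: circle r=21.5 fit
f=least_squares(lambda p:np.hypot(c[:,0]-p[0],c[:,1]-p[1])-.0215,[.4857,-.2956],loss='soft_l1',f_scale=.001);print("bush fit scene",f.x*1000)
q=blob(S,.4857,-.2956,.012,.055,.070);f=least_squares(lambda p:np.hypot(q[:,0]-p[0],q[:,1]-p[1])-.008,[.4857,-.2956],loss='soft_l1',f_scale=.001);print("post fit scene",len(q),f.x*1000)
```

```text
[ 0.48687621 -0.29134965  0.09759945] [ 0.09  0.52  0.5   1.9  -0.34  0.81  0.78]
shift [-0.2 -1.2 12.6] rot [ 0.  -0.   0.2] t 4.87 j7 0.78
217
bush fit scene [ 481.29643424 -292.07500306]
post fit scene 84 [ 486.38127241 -295.2360042 ]
```

View pics/a2.png

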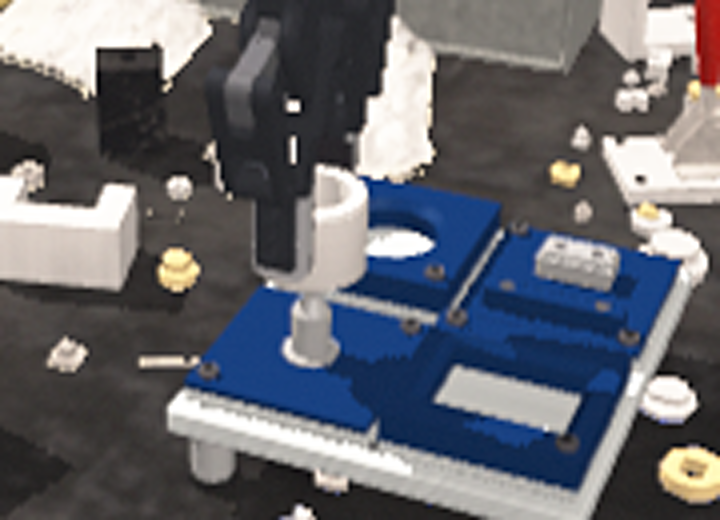

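The bush is at (310,235), right above the post tip at (312,305). I'll refit on bright pixels only so the dark finger is excluded.

Run:
```python
from h import *
from scipy.optimize import least_squares
d=dict(np.load("scene1.npz")); S=cloud(d); b=d["image"].min(2)>110
def fit(m,r,c0):
    q=S[m]; f=least_squares(lambda p:np.hypot(q[:,0]-p[0],q[:,1]-p[1])-r,c0,loss='soft_l1',f_scale=.001); return len(q),(f.x*1000).round(1)
near=np.hypot(S[...,0]-.4857,S[...,1]+.2956)
out=(S[...,0]-.4857)*.79+(S[...,1]+.2956)*.4<-.008   # camera-facing outer wall
for lo,hi in((.092,.122),(.092,.107),(.107,.121)):
    m=b&(near<.03)&(S[...,2]>lo)&(S[...,2]<hi); print("bush",fit(m&((S[...,0]-.4857)*.79+(S[...,1]+.2956)*.6<0),.0215,[.4857,-.2956]))
print("post",fit((near<.012)&(S[...,2]>.053)&(S[...,2]<.070),.008,[.4857,-.2956]))
```

```text
bush (319, array([ 484.6, -293.7]))
bush (164, array([ 484.8, -293.7]))
bush (144, array([ 484.2, -293.7]))
post (100, array([ 486.4, -295.3]))
```

>>> send_rows(steps="-1.5 1 3 0 0 0;-1.5 1 7 0 0 0;-1.5 1 11 0 0 0;-1.5 1 15 0 0 0;-1.5 1 18 0 0 0;-1.5 1 21 0 0 0;-1.5 1 21 0 0 0;-1.5 1 21 0 0 0")

```text
time: 5.58
eef_pos: [0.4874, -0.2933, 0.0761]
eef_rot: [0.706, 0.708, -0.0, -0.0]
force: [1.4, 0.2, -0.7]
opening: 0.478
gripper_force: 61.2
```

No contact force with the underside below the post tip, so the bush is on the post. I'll lower fully, release and raise.

>>> send_rows(steps="0 0 3 0 0 0;0 0 6 0 0 0;0 0 9 0 0 0;0 0 12 0 0 0;0 0 15 0 0 0;0 0 17 0 0 0;0 0 19 0 0 0;0 0 19 0 0 0")

```text
time: 6.25
eef_pos: [0.4873, -0.2932, 0.0569]
eef_rot: [0.706, 0.708, -0.0, -0.0]
force: [0.4, -0.8, -0.7]
opening: 0.477
gripper_force: 61.2
```

>>> send_rows(steps="0 0 0 0 0 0;0 0 0 0 0 0;0 0 0 0 0 0;0 0 0 0 0 0;0 0 0 0 0 0;0 0 0 0 0 0;0 0 0 0 0 0;0 0 0 0 0 0", hand=0.2)

```text
time: 6.92
eef_pos: [0.4875, -0.2933, 0.0573]
eef_rot: [0.706, 0.708, 0.0, 0.0]
force: [0.2, -0.2, 0.5]
opening: 0.796
gripper_force: 0.0
```

>>> send_rows(steps="0 0 -10 0 0 0;0 0 -30 0 0 0;0 0 -60 0 0 0;0 0 -90 0 0 0;0 0 -110 0 0 0;0 0 -110 0 0 0;0 0 -110 0 0 0;0 0 -110 0 0 0", hand=0)

```text
time: 7.58
eef_pos: [0.4872, -0.293, 0.1672]
eef_rot: [0.706, 0.708, 0.0, -0.0]
force: [-1.0, -0.6, 0.6]
opening: 1.0
gripper_force: 0.0
```

Run:
```python
from h import *
d=get_image("scene"); S=cloud(d); q=blob(S,.486,-.295,.03,.055,.12); print("top z",np.percentile(q[:,2],[50,90,98]).round(4))
# block: grip across 36 mm faces; long axis -16 deg -> closing axis 74 deg
go(427.5,-140.2,110,74)
```

```text
top z [0.0743 0.082  0.083 ]
shift [152.8 -59.   56.9] rot [ -0.   -0.1 -73.8] t 7.63 j7 0.72
```

The bush is seated (top z 83 mm). The block is next.

>>> send_rows(steps="153 -59 20 0 0 -52;153 -59 20 0 0 -52;153 -59 20 0 0 -52;153 -59 20 0 0 -52;153 -59 20 0 0 -52;153 -59 20 0 0 -52;153 -59 20 0 0 -52;153 -59 20 0 0 -52")

```text
time: 8.3
eef_pos: [0.4273, -0.14, 0.1465]
eef_rot: [0.32, 0.947, -0.0, -0.001]
force: [-0.1, -1.0, -0.4]
opening: 0.997
gripper_force: 0.0
```

```bash
python3 -c "
from h import *
go(427.5,-140.2,80,74)"
```

```text
shift [-0.4  0.  66.5] rot [ -0.   -0.1 -21.4] t 8.3 j7 1.24
```

>>> send_rows(steps="0 0 20 0 0 -7;0 0 40 0 0 -14;0 0 60 0 0 -21;0 0 70 0 0 -21.5;0 0 85 0 0 -21.5;0 0 105 0 0 -21.5;0 0 123 0 0 -21.5;0 0 130 0 0 -21.5")

```text
time: 8.97
eef_pos: [0.4261, -0.1401, 0.0148]
eef_rot: [0.142, 0.99, 0.0, -0.002]
force: [-0.5, 1.1, 0.0]
opening: 1.001
gripper_force: 0.0
```

>>> send_rows(steps="0 0 0 0 0 0;0 0 0 0 0 0;0 0 0 0 0 0;0 0 0 0 0 0;0 0 0 0 0 0;0 0 0 0 0 0;0 0 0 0 0 0;0 0 0 0 0 0", hand=1)

```text
time: 9.63
eef_pos: [0.4287, -0.1406, 0.0183]
eef_rot: [0.142, 0.99, 0.0, 0.001]
force: [-1.1, 0.5, 5.6]
opening: 0.409
gripper_force: 60.2
```

>>> send_rows(steps="0 0 -10 0 0 0;0 0 -30 0 0 0;0 0 -60 0 0 0;0 0 -90 0 0 0;0 0 -110 0 0 0;0 0 -110 0 0 0;0 0 -110 0 0 0;0 0 -110 0 0 0")

```text
time: 10.3
eef_pos: [0.4276, -0.1402, 0.1269]
eef_rot: [0.142, 0.99, 0.0, -0.0]
force: [-0.6, 0.5, -2.1]
opening: 0.412
gripper_force: 60.4
```

```bash
python3 -c "
from h import *
go(486,-378.2,130,-1.2)"
```

```text
shift [-122.9 -212.    -3.1] rot [-0.  -0.  74.9] t 10.3 j7 1.59
```

>>> send_rows(steps="-14 -24 -3 0 0 6;-30 -52 -3 0 0 13;-46 -80 -3 0 0 20;-62 -108 -3 0 0 27;-79 -136 -3 0 0 34;-96 -165 -3 0 0 41;-112 -193 -3 0 0 47;-123 -212 -3 0 0 52")

```text
time: 10.97
eef_pos: [0.4856, -0.3814, 0.1284]
eef_rot: [0.565, 0.825, -0.001, -0.001]
force: [1.3, -1.1, -2.4]
opening: 0.414
gripper_force: 60.3
```

```bash
python3 -c "
from h import *
go(486,-378.2,95,-1.2)"
```

```text
shift [ 2.8  1.6 33.4] rot [-0.1  0.  22.5] t 10.97 j7 1.24
```

>>> send_rows(steps="0 0 4 0 0 6;0 0 9 0 0 12;0 0 14 0 0 18;0 0 20 0 0 22.5;0 0 26 0 0 22.5;0 0 30 0 0 22.5;0 0 30 0 0 22.5;0 0 30 0 0 22.5")

```text
time: 11.63
eef_pos: [0.4861, -0.3783, 0.0997]
eef_rot: [0.712, 0.703, -0.0, -0.001]
force: [-0.5, 0.7, -2.8]
opening: 0.411
gripper_force: 60.4
```

Run:
```python
from h import *
go(486,-378.2,63.5,-1.2)
d=get_image("scene"); np.savez("scene2.npz",**d)
cv2.imwrite("pics/a3.png",cv2.resize(d["image"][160:300,270:450,::-1],None,fx=4,fy=4,interpolation=cv2.INTER_CUBIC))
```

```text
shift [ 0.1 -0.1 36.2] rot [-0.1 -0.   0.5] t 11.63 j7 0.94
```

View pics/a3.png

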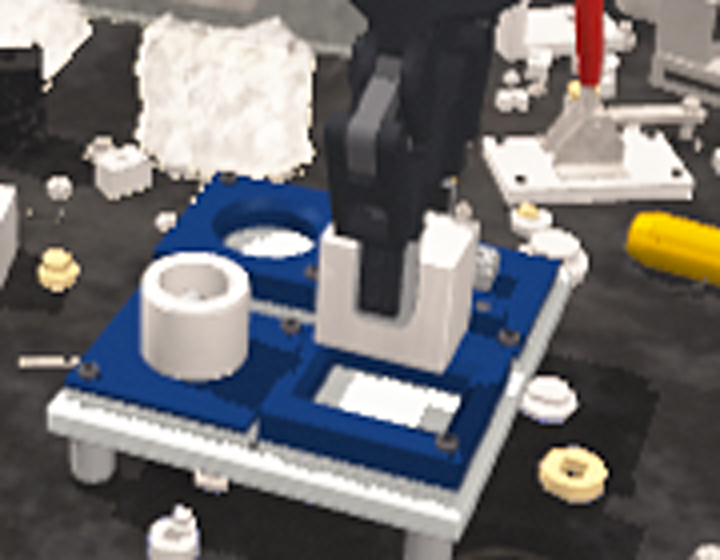

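The bush sits on its post (195,315). The block is upright and square above the pocket (390,395). I'll lower it.

>>> send_rows(steps="0 0 5 0 0 0;0 0 10 0 0 0;0 0 15 0 0 0;0 0 19 0 0 0;0 0 23 0 0 0;0 0 27 0 0 0;0 0 28 0 0 0;0 0 28 0 0 0")

```text
time: 12.35
eef_pos: [0.4863, -0.3784, 0.0719]
eef_rot: [0.712, 0.702, -0.0, -0.0]
force: [0.6, 0.4, -2.0]
opening: 0.413
gripper_force: 60.4
```

>>> send_rows(steps="0 0 2 0 0 0;0 0 4 0 0 0;0 0 6 0 0 0;0 0 7.5 0 0 0;0 0 8 0 0 0;0 0 8 0 0 0;0 0 8 0 0 0;0 0 8 0 0 0")

```text
time: 13.02
eef_pos: [0.4865, -0.3786, 0.0644]
eef_rot: [0.712, 0.702, 0.0, 0.0]
force: [0.3, -0.2, -0.9]
opening: 0.412
gripper_force: 60.4
```

>>> send_rows(steps="0 0 0 0 0 0;0 0 0 0 0 0;0 0 0 0 0 0;0 0 0 0 0 0;0 0 0 0 0 0;0 0 0 0 0 0;0 0 0 0 0 0;0 0 0 0 0 0", hand=0.35)

```text
time: 13.68
eef_pos: [0.4865, -0.3785, 0.0643]
eef_rot: [0.712, 0.702, 0.0, -0.0]
force: [-0.6, 0.4, 0.8]
opening: 0.65
gripper_force: 0.0
```

>>> send_rows(steps="0 0 -10 0 0 0;0 0 -30 0 0 0;0 0 -60 0 0 0;0 0 -90 0 0 0;0 0 -110 0 0 0;0 0 -110 0 0 0;0 0 -110 0 0 0;0 0 -110 0 0 0")

```text
time: 14.35
eef_pos: [0.4863, -0.3781, 0.1742]
eef_rot: [0.712, 0.702, 0.0, -0.0]
force: [0.3, 0.0, -0.4]
opening: 0.649
gripper_force: 0.0
```

Run:
```python
from h import *
d=get_image("scene"); S=cloud(d); q=blob(S,.486,-.378,.017,.065,.12); print("block top z",np.percentile(q[:,2],[10,50,90]).round(4))
print("bush",np.percentile(blob(S,.486,-.295,.03,.055,.12)[:,2],98))
# U: web centre, closing axis = U x = 14.2 deg
go(564.4,-130.9,110,14.2)
```

```text
block top z [0.0884 0.0895 0.0903]
bush 0.08289636444647035
shift [248.1  74.8  63.8] rot [ -0.1  -0.1 -15. ] t 14.4 j7 0.89
```

>>> send_rows(steps="31 9.5 0 0 0 -2;72 22 0 0 0 -5;112 34 0 0 0 -8;152 46 10 0 0 -11;192 58 30 0 0 -13;228 69 50 0 0 -15;248 75 64 0 0 -15;248 75 64 0 0 -15", hand=0.4)

```text
time: 15.07
eef_pos: [0.5645, -0.1227, 0.1056]
eef_rot: [0.611, 0.792, -0.0, -0.004]
force: [0.3, 0.3, -0.2]
opening: 0.596
gripper_force: 0.0
```

>>> send_rows(steps="0 0 15 0 0 0;0 0 40 0 0 0;0 0 60 0 0 0;0 0 70 0 0 0;0 0 70 0 0 0;0 0 70 0 0 0;0 0 70 0 0 0;0 0 70 0 0 0")

```text
time: 15.73
eef_pos: [0.5658, -0.132, 0.0414]
eef_rot: [0.615, 0.789, 0.0, 0.001]
force: [0.6, 0.5, -0.8]
opening: 0.603
gripper_force: 0.0
```

Run:
```python
from h import *
go(564.4,-130.9,13,14.2)
d=get_image("scene")
cv2.imwrite("pics/a4.png",cv2.resize(d["image"][140:270,180:360,::-1],None,fx=4,fy=4,interpolation=cv2.INTER_CUBIC))
```

```text
shift [ 1.4 -1.2 28.4] rot [ 0.1  0.  -0. ] t 15.73 j7 0.76
```

View pics/a4.png

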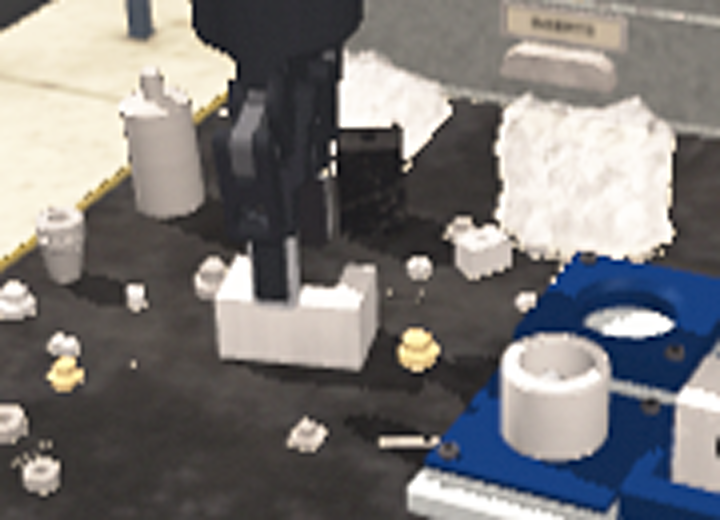

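The fingers straddle the web at (275,275), above the U's centre. I'll lower and pinch.

>>> send_rows(steps="1 -1 8 0 0 0;1 -1 16 0 0 0;1 -1 23 0 0 0;1 -1 28 0 0 0;1 -1 28 0 0 0;1 -1 28 0 0 0;1 -1 28 0 0 0;1 -1 28 0 0 0")

```text
time: 16.45
eef_pos: [0.5641, -0.1311, 0.0125]
eef_rot: [0.615, 0.789, 0.0, 0.0]
force: [-0.7, -0.8, 0.0]
opening: 0.601
gripper_force: 0.0
```

>>> send_rows(steps="0 0 0 0 0 0;0 0 0 0 0 0;0 0 0 0 0 0;0 0 0 0 0 0;0 0 0 0 0 0;0 0 0 0 0 0;0 0 0 0 0 0;0 0 0 0 0 0", hand=1)

```text
time: 17.12
eef_pos: [0.5642, -0.131, 0.0127]
eef_rot: [0.615, 0.789, 0.0, 0.0]
force: [-1.5, 0.2, 4.9]
opening: 0.173
gripper_force: 59.7
```

>>> send_rows(steps="0 0 -10 0 0 0;0 0 -30 0 0 0;0 0 -60 0 0 0;0 0 -90 0 0 0;0 0 -110 0 0 0;0 0 -110 0 0 0;0 0 -110 0 0 0;0 0 -110 0 0 0")

```text
time: 17.78
eef_pos: [0.5632, -0.1305, 0.1217]
eef_rot: [0.614, 0.789, -0.0, -0.001]
force: [-0.0, -0.3, -1.5]
opening: 0.173
gripper_force: 58.9
```

```bash
python3 -c "
from h import *
go(565.4,-377.2,120,-1.2)"
```

```text
shift [-239.7  -58.3    1.5] rot [-0.1 -0.  15.4] t 17.78 j7 0.7
```

>>> send_rows(steps="-24 -6 0 0 0 2;-58 -14 0 0 0 4;-95 -23 0 0 0 6;-132 -32 0 0 0 9;-168 -41 0 0 0 12;-203 -49 0 0 0 14;-230 -56 0 0 0 15.5;-240 -58 0 0 0 15.5")

```text
time: 18.45
eef_pos: [0.5634, -0.3832, 0.1205]
eef_rot: [0.718, 0.696, -0.002, -0.0]
force: [-1.2, -0.0, -1.1]
opening: 0.176
gripper_force: 58.9
```

>>> send_rows(steps="0 0 6 0 0 0;0 0 12 0 0 0;0 0 18 0 0 0;0 0 24 0 0 0;0 0 29 0 0 0;0 0 29 0 0 0;0 0 29 0 0 0;0 0 29 0 0 0")

```text
time: 19.12
eef_pos: [0.5666, -0.3776, 0.0936]
eef_rot: [0.715, 0.699, 0.0, 0.0]
force: [0.2, -0.4, -1.8]
opening: 0.172
gripper_force: 58.9
```

Run:
```python
from h import *
go(565.6,-377,80,-1.2)
for n in("scene","top"):
    d=get_image(n); np.savez(n+"3.npz",**d); P=cloud(d); b=d["image"].min(2)>110
    for z0,z1 in((.083,.111),(.105,.118)):
        m=b&(P[...,2]>z0)&(P[...,2]<z1)&(np.hypot(P[...,0]-.578,P[...,1]+.377)<.06); 
        if m.sum()>20: print(n,z0,m.sum(),rect(P[m]))
d=dict(np.load("scene3.npz"));cv2.imwrite("pics/a5.png",cv2.resize(d["image"][150:280,300:480,::-1],None,fx=4,fy=4,interpolation=cv2.INTER_CUBIC))
```

```text
shift [ 0.6 -1.1 13.6] rot [ 0.   0.  -0.1] t 19.12 j7 0.85
scene 0.083 605 (array([ 562.5, -385.7], dtype=float32), np.float32(80.5), np.float32(-63.7), np.float32(37.0))
scene 0.105 405 (array([ 575.1, -378.3], dtype=float32), np.float32(47.7), np.float32(-0.5), np.float32(70.2))
top 0.083 43 (array([ 584.5, -344.8], dtype=float32), np.float32(29.9), np.float32(-8.0), np.float32(7.9))
top 0.105 71 (array([ 584.5, -350.1], dtype=float32), np.float32(28.4), np.float32(-2.0), np.float32(15.2))
```

View pics/a5.png

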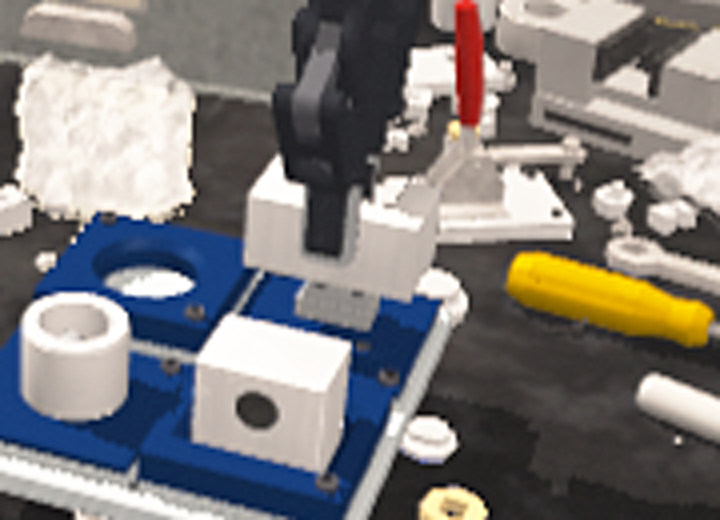

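The block is seated and the U is lined up with the tongue (338,305). I'll lower it.

>>> send_rows(steps="0 -0.5 5 0 0 0;0 -0.5 10 0 0 0;0 -0.5 14 0 0 0;0 -0.5 17 0 0 0;0 -0.5 20 0 0 0;0 -0.5 23 0 0 0;0 -0.5 23 0 0 0;0 -0.5 23 0 0 0")

```text
time: 19.88
eef_pos: [0.5658, -0.3778, 0.0701]
eef_rot: [0.715, 0.699, -0.0, -0.0]
force: [-0.0, -0.3, -0.4]
opening: 0.168
gripper_force: 58.9
```

>>> send_rows(steps="0 0 2 0 0 0;0 0 4 0 0 0;0 0 6 0 0 0;0 0 7 0 0 0;0 0 7 0 0 0;0 0 7 0 0 0;0 0 7 0 0 0;0 0 7 0 0 0")

```text
time: 20.55
eef_pos: [0.5659, -0.3778, 0.0634]
eef_rot: [0.715, 0.699, 0.0, 0.0]
force: [0.2, 0.3, -0.5]
opening: 0.178
gripper_force: 58.9
```

>>> send_rows(steps="0 0 0 0 0 0;0 0 0 0 0 0;0 0 0 0 0 0;0 0 0 0 0 0;0 0 0 0 0 0;0 0 0 0 0 0;0 0 0 0 0 0;0 0 0 0 0 0", hand=0.65)

```text
time: 21.22
eef_pos: [0.5659, -0.3778, 0.0633]
eef_rot: [0.715, 0.699, 0.0, -0.0]
force: [0.7, 0.4, 0.6]
opening: 0.351
gripper_force: 0.0
```

>>> send_rows(steps="0 0 -10 0 0 0;0 0 -30 0 0 0;0 0 -60 0 0 0;0 0 -90 0 0 0;0 0 -110 0 0 0;0 0 -110 0 0 0;0 0 -110 0 0 0;0 0 -110 0 0 0")

```text
time: 21.88
eef_pos: [0.5657, -0.3774, 0.1731]
eef_rot: [0.715, 0.699, 0.0, -0.0]
force: [0.3, -0.2, -0.4]
opening: 0.348
gripper_force: 0.0
```

Run:
```python
from h import *
d=get_image("scene"); S=cloud(d); q=blob(S,.577,-.377,.05,.077,.1); print("U top z",np.percentile(q[:,2],[5,50,95]).round(4),rect(q))
go(674.5,10.8,150,0); go(674.5,10.8,150,60); go(674.5,10.8,150,-60)
```

```text
U top z [0.0779 0.082  0.0833] (array([ 576.4, -378.8], dtype=float32), np.float32(43.7), np.float32(-1.8), np.float32(69.7))
shift [390.5 100.1  22.7] rot [-0.1 -0.1 -1.3] t 21.93 j7 0.81
shift [390.5 100.1  22.7] rot [ -0.   -0.1 -61.3] t 21.93 j7 0.81
shift [390.5 100.1  22.7] rot [-0.1 -0.  58.7] t 21.93 j7 0.81
```

The U is seated too. Next is the bar, gripped along x.

>>> send_rows(steps="36 9 0 0 0 0;76 19 0 0 0 0;116 29 0 0 0 0;156 40 0 0 0 0;196 50 0 0 0 0;236 60 0 0 0 0;276 70 0 0 0 0;310 79 0 0 0 0", hand=0.3)

```text
time: 22.6
eef_pos: [0.6518, -0.066, 0.1719]
eef_rot: [0.715, 0.699, -0.0, -0.001]
force: [0.5, -0.3, -0.5]
opening: 0.696
gripper_force: 0.0
```

>>> send_rows(steps="30 8 0 0 0 -1.5;55 14 0 0 0 -1.5;75 19.5 0 0 0 -1.5;81 21 10 0 0 -1.5;81 21 30 0 0 -1.5;81 21 48 0 0 -1.5;81 21 48 0 0 -1.5;81 21 48 0 0 -1.5")

```text
time: 23.27
eef_pos: [0.6735, 0.0098, 0.1236]
eef_rot: [0.706, 0.708, -0.002, -0.001]
force: [0.6, -0.2, 0.8]
opening: 0.7
gripper_force: 0.0
```

Run:
```python
from h import *
go(674.5,10.8,28,0); print(sensors.get_state()["opening"])
```

```text
shift [ 1.1  1.3 95.6] rot [-0.2  0.1  0.1] t 23.27 j7 0.25
0.7001647627410352
```

>>> send_rows(steps="1 1 15 0 0 0;1 1 35 0 0 0;1 1 55 0 0 0;1 1 72 0 0 0;1 1 85 0 0 0;1 1 95.5 0 0 0;1 1 95.5 0 0 0;1 1 95.5 0 0 0")

```text
time: 23.93
eef_pos: [0.6761, 0.0114, 0.0301]
eef_rot: [0.706, 0.708, -0.0, 0.0]
force: [0.2, 0.4, 0.0]
opening: 0.699
gripper_force: 0.0
```

>>> send_rows(steps="0 0 0 0 0 0;0 0 0 0 0 0;0 0 0 0 0 0;0 0 0 0 0 0;0 0 0 0 0 0;0 0 0 0 0 0;0 0 0 0 0 0;0 0 0 0 0 0", hand=1, force=80)

```text
time: 24.6
eef_pos: [0.677, 0.0116, 0.0313]
eef_rot: [0.706, 0.708, 0.001, 0.001]
force: [-0.5, -0.6, 6.7]
opening: 0.425
gripper_force: 79.7
```

>>> send_rows(steps="0 0 -10 0 0 0;0 0 -30 0 0 0;0 0 -60 0 0 0;0 0 -90 0 0 0;0 0 -110 0 0 0;0 0 -110 0 0 0;0 0 -110 0 0 0;0 0 -110 0 0 0")

```text
time: 25.27
eef_pos: [0.6746, 0.0122, 0.1382]
eef_rot: [0.706, 0.708, -0.001, -0.001]
force: [-0.4, 0.7, -6.5]
opening: 0.425
gripper_force: 81.3
```

```bash
python3 -c "
from h import *
go(579,-296,140,0)"
```

```text
shift [-307.9  -96.6   -1.6] rot [-0.2 -0.   0.2] t 25.27 j7 0.24
```

The wrist force is 6.5 N, in line with a 0.55 kg part, so it is the bar. I'll carry it over the bore.

>>> send_rows(steps="-28 -9 0 0 0 0;-64 -20 0 0 0 0;-102 -32 0 0 0 0;-140 -44 0 0 0 0;-178 -56 0 0 0 0;-216 -68 0 0 0 0;-250 -79 0 0 0 0;-280 -88 0 0 0 0")

```text
time: 25.93
eef_pos: [0.5859, -0.2708, 0.1377]
eef_rot: [0.707, 0.707, -0.001, -0.002]
force: [0.8, -0.1, -5.8]
opening: 0.425
gripper_force: 81.2
```

>>> send_rows(steps="-18 -6 0 0 0 0;-26 -8.5 0 0 0 0;-28 -8.5 4 0 0 0;-28 -8.5 10 0 0 0;-28 -8.5 16 0 0 0;-28 -8.5 22 0 0 0;-28 -8.5 26 0 0 0;-28 -8.5 26 0 0 0")

```text
time: 26.6
eef_pos: [0.5802, -0.2948, 0.1122]
eef_rot: [0.705, 0.709, -0.0, -0.001]
force: [1.1, -0.2, -5.7]
opening: 0.424
gripper_force: 81.2
```

Run:
```python
from h import *
go(579,-295.4,90,0)
d=get_image("scene"); S=cloud(d);b=d["image"].min(2)>90
from scipy.optimize import least_squares
for z0,z1 in((.083,.092),(.088,.105)):
    m=b&(np.hypot(S[...,0]-.579,S[...,1]+.296)<.03)&(S[...,2]>z0)&(S[...,2]<z1);q=S[m]
    f=least_squares(lambda p:np.hypot(q[:,0]-p[0],q[:,1]-p[1])-.019,[.579,-.296],loss='soft_l1',f_scale=.001);print(len(q),f.x*1000)
cv2.imwrite("pics/a6.png",cv2.resize(d["image"][130:280,260:460,::-1],None,fx=4,fy=4,interpolation=cv2.INTER_CUBIC))
```

```text
shift [-0.6 -1.1 22.2] rot [-0.1 -0.1  0.3] t 26.6 j7 0.74
99 [ 580.91937116 -297.73312445]
192 [ 580.51925388 -297.27306111]
```

View pics/a6.png

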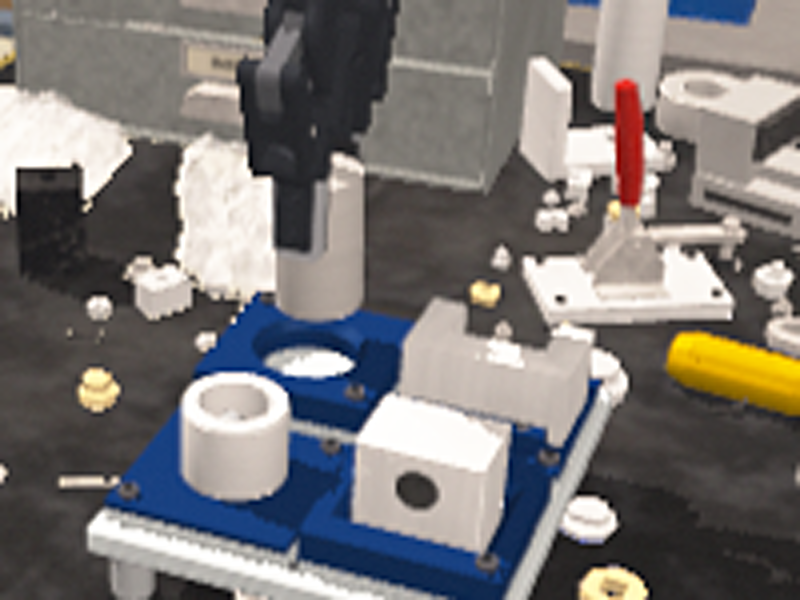

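The bar is upright above the bore (308,350). I'll lower it with a 1 mm correction in x.

>>> send_rows(steps="0 -1 5 0 0 0;0 -1 10 0 0 0;0 -1 14 0 0 0;0 -1 18 0 0 0;0 -1 22 0 0 0;0 -1 26 0 0 0;0 -1 26 0 0 0;0 -1 26 0 0 0")

```text
time: 27.32
eef_pos: [0.5792, -0.2965, 0.0875]
eef_rot: [0.706, 0.708, -0.0, -0.0]
force: [-0.7, 0.2, -6.0]
opening: 0.422
gripper_force: 81.2
```

>>> send_rows(steps="0 0 2 0 0 0;0 0 4 0 0 0;0 0 6 0 0 0;0 0 8 0 0 0;0 0 10 0 0 0;0 0 11 0 0 0;0 0 11 0 0 0;0 0 11 0 0 0")

```text
time: 27.98
eef_pos: [0.58, -0.2963, 0.0837]
eef_rot: [0.706, 0.708, 0.002, 0.001]
force: [-20.6, 16.3, 61.9]
opening: 0.421
gripper_force: 88.4
```

>>> send_rows(steps="0 0 0 0 0 0;0 0 0 0 0 0;0 0 0 0 0 0;0 0 0 0 0 0;0 0 0 0 0 0;0 0 0 0 0 0;0 0 0 0 0 0;0 0 0 0 0 0", hand=0.3)

```text
time: 28.65
eef_pos: [0.5793, -0.2965, 0.0765]
eef_rot: [0.706, 0.708, -0.0, -0.0]
force: [-0.6, -1.0, 0.4]
opening: 0.702
gripper_force: 0.0
```

>>> send_rows(steps="0 0 -10 0 0 0;0 0 -30 0 0 0;0 0 -60 0 0 0;0 0 -95 0 0 0;0 0 -130 0 0 0;0 0 -150 0 0 0;0 0 -150 0 0 0;0 0 -150 0 0 0")

```text
time: 29.32
eef_pos: [0.5799, -0.297, 0.2288]
eef_rot: [0.706, 0.708, 0.001, 0.001]
force: [-0.1, 0.3, -0.9]
opening: 0.697
gripper_force: 0.0
```

Run:
```python
from h import *
d=get_image("scene"); S=cloud(d); o=np.array([-.0015,-.001])
for n,x,y,r,lo,hi in(("bush",.486,-.295,.03,.076,.1),("block",.486,-.378,.036,.083,.1),("U",.577,-.377,.055,.076,.1),("bar 64",.579,-.296,.025,.1,.114),("tip",.579,-.296,.025,.116,.15)):
    q=blob(S,x,y,r,lo,hi); print(n,len(q),np.percentile(q[:,2],[50,95]).round(4) if len(q) else "",rect(q) if len(q)>4 else "")
cv2.imwrite("pics/a7.png",cv2.resize(d["image"][140:290,260:460,::-1],None,fx=4,fy=4,interpolation=cv2.INTER_CUBIC))
```

```text
bush 278 [0.0812 0.0831] (array([ 485.3, -297.1], dtype=float32), np.float32(40.8), np.float32(-44.7), np.float32(43.5))
block 562 [0.0892 0.0905] (array([ 484.9, -377.8], dtype=float32), np.float32(38.5), np.float32(-2.0), np.float32(50.3))
U 498 [0.0819 0.0835] (array([ 575.7, -378.7], dtype=float32), np.float32(42.6), np.float32(-0.5), np.float32(70.2))
bar 64 0  
tip 0
```

View pics/a7.png

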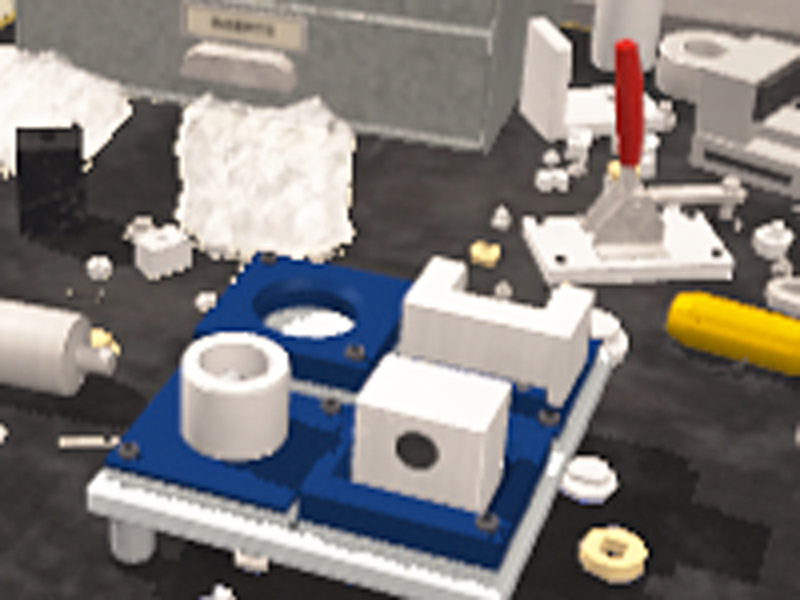

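The bar jammed on the rim because it was about 3 mm off in -y, and when I released it, it fell over. I should have checked the force before opening. It now lies on the bench left of the pallet, and the other three parts are still seated. I'll measure it lying there.

Run:
```python
from h import *
d=get_image("top"); np.savez("top4.npz",**d); P=cloud(d); s=get_image("scene"); np.savez("scene4.npz",**s); S=cloud(s)
a=cv2.resize(d["image"][130:280,170:420,::-1],None,fx=3,fy=3,interpolation=cv2.INTER_CUBIC)
cv2.imwrite("pics/a8.png",a)
for n,C in(("top",P),("scene",S)):
    b=(C[...,2]>.02)&(C[...,2]<.048)&(np.hypot(C[...,0]-.53,C[...,1]+.19)<.09)&(C[...,1]>-.238)
    k,l,st,c=cv2.connectedComponentsWithStats(b.astype(np.uint8))
    for i in range(1,k):
        if st[i,4]>30: q=C[l==i]; print(n,st[i],rect(q),q.mean(0).round(4),np.percentile(q[:,2],98).round(4))
```

```text
top [245 187  40  20 598] (array([ 556.6, -167.4], dtype=float32), np.float32(79.5), np.float32(-87.0), np.float32(37.8)) [ 0.5561 -0.1609  0.0329] 0.0398
scene [245 214  44  19 520] (array([ 551.6, -168.6], dtype=float32), np.float32(81.6), np.float32(-80.8), np.float32(37.2)) [ 0.5473 -0.166   0.0294] 0.0366
```

View pics/a8.png

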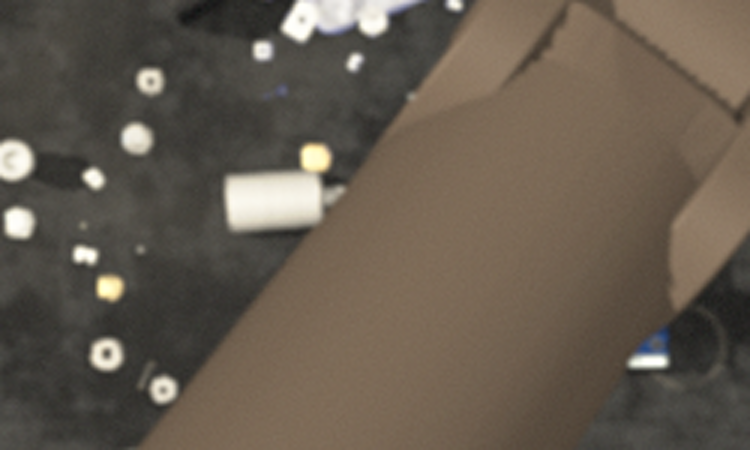

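The bar lies along y at about (0.556, -0.165), with its foot at y = -0.128 and its spigot towards -y. To stand it up I'll have to tilt the hand, so I'll see what kinematics `bot` offers.

`bot` offers no inverse kinematics. A brass knob touches the bar's +x side, right where I'd want to grip. So I'll pick the bar up near its foot with the hand vertical, move it clear, and regrip it with a lean so it can be tilted upright.

```bash
cat >> h.py <<'E'
def log():
    s=sensors.get_state(); open("log.txt","a").write(repr([list(s["joint_positions"]),list(s["eef_pos"]),list(s["eef_rot"])])+"\n")
E
python3 - <<'E'
from h import *
log(); go(556.5,-141,150,2)
E
```

```text
shift [155.  -21.7  75.9] rot [-0.1 -0.1 -1.8] t 29.47 j7 0.68
```

>>> send_rows(steps="33 -5 0 0 0 0;72 -10 10 0 0 -1;110 -15 30 0 0 -2;145 -21 55 0 0 -2;155 -22 85 0 0 -2;155 -22 120 0 0 -2;155 -22 140 0 0 -2;155 -22 140 0 0 -2")

```text
time: 30.13
eef_pos: [0.5532, -0.1399, 0.0818]
eef_rot: [0.693, 0.721, -0.003, -0.004]
force: [-1.2, 0.2, -0.4]
opening: 0.7
gripper_force: 0.0
```

```bash
python3 -c "
from h import *
log(); go(556.5,-141,6,2)"
```

```text
shift [-1.3  4.  75.8] rot [-0.5 -0.1  0.2] t 30.13 j7 0.56
```

>>> send_rows(steps="0 0 15 0 0 0;0 0 35 0 0 0;0 0 50 0 0 0;0 0 62 0 0 0;0 0 72 0 0 0;0 0 80 0 0 0;0 0 80 0 0 0;0 0 80 0 0 0")

```text
time: 30.8
eef_pos: [0.5569, -0.1418, 0.0069]
eef_rot: [0.694, 0.72, -0.0, -0.0]
force: [-0.3, -0.2, 0.3]
opening: 0.701
gripper_force: 0.0
```

>>> send_rows(steps="0 0 0 0 0 0;0 0 0 0 0 0;0 0 0 0 0 0;0 0 0 0 0 0;0 0 0 0 0 0;0 0 0 0 0 0;0 0 0 0 0 0;0 0 0 0 0 0", hand=1)

```text
time: 31.47
eef_pos: [0.5571, -0.1417, 0.0079]
eef_rot: [0.694, 0.72, 0.0, 0.0]
force: [-3.3, 1.1, 7.5]
opening: 0.415
gripper_force: 79.1
```

>>> send_rows(steps="0 0 -8 0 0 0;0 0 -20 0 0 0;0 0 -40 0 0 0;0 0 -65 0 0 0;0 0 -90 0 0 0;0 0 -110 0 0 0;0 0 -110 0 0 0;0 0 -110 0 0 0")

```text
time: 32.13
eef_pos: [0.5575, -0.1415, 0.118]
eef_rot: [0.694, 0.72, 0.001, 0.001]
force: [-0.6, 0.8, -7.7]
opening: 0.41
gripper_force: 80.9
```

Run:
```python
from h import *
log(); go(556,-120,170,0)
S=cloud(get_image("scene")); q=blob(S,.553,-.175,.05,.07,.145); print(len(q),np.percentile(q[:,2],[3,97]) if len(q) else '')
```

```text
shift [ 21.5  -0.5 -52. ] rot [ 0.1 -0.   2.2] t 32.13 j7 0.54
786 [0.11388543 0.1445812 ]
```

The bar is held and level. I'll test in the air how far the hand can lean about its closing axis.

>>> send_rows(steps="3 0 -10 0 -6 0;6 0 -20 0 -13 0;9 0 -30 0 -20 0;12 0 -40 0 -27 0;15 0 -50 0 -34 0;18 0 -60 0 -41 0;20 0 -70 0 -48 0;20 0 -80 0 -55 0")

```text
time: 32.85
eef_pos: [0.5567, -0.119, 0.1963]
eef_rot: [0.615, 0.641, -0.317, 0.331]
force: [-1.4, 0.0, -8.3]
opening: 0.411
gripper_force: 82.0
```

>>> send_rows(steps="0 0 0 0 -6 0;0 0 0 0 -13 0;0 0 0 0 -20 0;0 0 0 0 -27 0;0 0 0 0 -34 0;0 0 0 0 -34 0;0 0 0 0 -34 0;0 0 0 0 -34 0")

```text
time: 33.52
eef_pos: [0.5561, -0.1221, 0.1975]
eef_rot: [0.499, 0.517, -0.482, 0.501]
force: [-0.6, -0.1, -4.3]
opening: 0.41
gripper_force: 82.4
```

Run:
```python
from h import *
log(); s=sensors.get_state(); print(s["joint_positions"].round(2)); print(Rn.from_quat(s["eef_rot"]).as_matrix().round(3))
```

```text
[-1.19  1.39  1.18  1.93  0.35  0.9  -0.52]
[[-0.     0.999  0.037]
 [ 0.034  0.037 -0.999]
 [-0.999  0.001 -0.034]]
```

The hand reached an 89° lean without trouble, so uprighting will work. I'll lay the bar down in a clear spot and regrip it nearer its middle.

>>> send_rows(steps="10 -2 -5 0 6 0;20 -3 -10 0 13 0;30 -4 -15 0 20 0;40 -6 -20 0 27 0;50 -6 -25 0 34 0;60 -6 -27 0 41 0;70 -6 -27 0 48 0;80 -6 -27 0 55 0")

```text
time: 34.18
eef_pos: [0.5496, -0.0924, 0.1221]
eef_rot: [0.667, 0.69, -0.191, 0.205]
force: [-0.6, -1.3, -8.6]
opening: 0.41
gripper_force: 81.8
```

```bash
python3 -c "
from h import *
log(); go(550,-95,60,0)"
```

```text
shift [31.1 -0.3 53.8] rot [ 1.1 32.5  1.9] t 34.18 j7 -0.13
```

>>> send_rows(steps="5 0 9 0 6 0;10 0 18 0 13 0;15 0 27 0 20 1;20 0 35 0.5 27 1;26 0 44 0.5 33 1;31 0 53 0.5 33 1;31 0 53 0.5 33 1;31 0 53 0.5 33 1")

```text
time: 34.85
eef_pos: [0.5487, -0.0985, 0.0605]
eef_rot: [0.702, 0.712, -0.001, 0.003]
force: [-1.4, 0.7, -5.4]
opening: 0.411
gripper_force: 81.8
```

```bash
python3 -c "
from h import *
log(); go(550,-95,8,0)"
```

```text
shift [ 3.8  1.2 52.5] rot [0.1 0.3 0.8] t 34.85 j7 0.42
```

>>> send_rows(steps="0 0 10 0 0 0;0 0 20 0 0 0;0 0 30 0 0 0;0 0 38 0 0 0;0 0 44 0 0 0;0 0 48 0 0 0;0 0 50.5 0 0 0;0 0 50.5 0 0 0")

```text
time: 35.52
eef_pos: [0.5484, -0.095, 0.0077]
eef_rot: [0.7, 0.714, -0.002, -0.001]
force: [-12.2, 5.8, 33.7]
opening: 0.409
gripper_force: 86.3
```

>>> send_rows(steps="0 0 -1 0 0 0;0 0 -1 0 0 0;0 0 -1 0 0 0;0 0 -1 0 0 0;0 0 -1 0 0 0;0 0 -1 0 0 0;0 0 -1 0 0 0;0 0 -1 0 0 0", hand=0.3)

```text
time: 36.18
eef_pos: [0.549, -0.0959, 0.0067]
eef_rot: [0.7, 0.714, -0.003, 0.001]
force: [-0.3, -0.2, -0.4]
opening: 0.697
gripper_force: 0.0
```

>>> send_rows(steps="0 0 -10 0 0 0;0 0 -25 0 0 0;-6 0 -45 0 6 0;-16 0 -60 0 13 0;-28 0 -70 0 20 0;-40 0 -70 0 20 0;-43 0 -70 0 20 0;-43 0 -70 0 20 0")

```text
time: 36.85
eef_pos: [0.5497, -0.1412, 0.0772]
eef_rot: [0.692, 0.702, 0.118, -0.122]
force: [1.0, 1.3, -0.3]
opening: 0.701
gripper_force: 0.0
```

Run:
```python
from h import *
log(); s=sensors.get_state(); print(s["time"],s["eef_pos"].round(4)); print(Rn.from_quat(s["eef_rot"]).as_matrix().round(3))
for n in("top","scene"):
    C=cloud(get_image(n))
    b=(C[...,2]>.012)&(C[...,2]<.046)&(np.hypot(C[...,0]-.55,C[...,1]+.12)<.07)
    k,l,st,c=cv2.connectedComponentsWithStats(b.astype(np.uint8))
    for i in range(1,k):
        if st[i,4]>60: q=C[l==i]; q2=q[q[:,2]>.03]; print(n,st[i],rect(q),rect(q2) if len(q2)>9 else '',q[:,1].min().round(4),q[:,1].max().round(4))
```

```text
36.85 [ 0.5497 -0.1412  0.0772]
[[-0.013  1.    -0.008]
 [ 0.942  0.015  0.335]
 [ 0.335 -0.003 -0.942]]
top [222 192  33  19 577] (array([ 548.4, -113.1], dtype=float32), np.float32(37.0), np.float32(-1.1), np.float32(64.2)) (array([ 548. , -112.4], dtype=float32), np.float32(32.4), np.float32(-1.2), np.float32(62.8)) -0.1451 -0.081
scene [221 211  44  22 655] (array([ 544.1, -122.5], dtype=float32), np.float32(36.7), np.float32(-0.2), np.float32(80.5)) (array([ 543.5, -114.2], dtype=float32), np.float32(63.8), np.float32(-84.8), np.float32(29.1)) -0.1628 -0.0822
```

The lean is 20°. The bar now lies at x = 0.548 with its foot at y = -0.082 and clear space around it. I'll descend to grip it 46 mm above the foot.

>>> send_rows(steps="-1 -1 15 0 0 0;-2 -1 32 0 0 0;-4 -1 48 0 0 0;-5 -1 60 0 0 0;-6 -1 68 0 0 0;-6.5 -1 73 0 0 0;-6.5 -1 73 0 0 0;-6.5 -1 73 0 0 0")

```text
time: 37.62
eef_pos: [0.5486, -0.1199, 0.0064]
eef_rot: [0.69, 0.703, 0.119, -0.123]
force: [0.7, -0.2, -0.3]
opening: 0.698
gripper_force: 0.0
```

>>> send_rows(steps="0 0 0 0 0 0;0 0 0 0 0 0;0 0 0 0 0 0;0 0 0 0 0 0;0 0 0 0 0 0;0 0 0 0 0 0;0 0 0 0 0 0;0 0 0 0 0 0", hand=1, force=100)

```text
time: 38.28
eef_pos: [0.5489, -0.1207, 0.0072]
eef_rot: [0.69, 0.703, 0.119, -0.123]
force: [-1.5, -1.1, 5.9]
opening: 0.409
gripper_force: 99.6
```

Run:
```python
from h import *
log(); s=sensors.get_state(); R=Rn.from_quat(s["eef_rot"]); print(s["eef_pos"].round(4),R.as_matrix().round(3)[:,2])
# bar axis assumed (0,-1,0) dir; want tip up: rotation Rx(-90) of the hand
T=np.array([579,-308,200]); Rt=Rn.from_euler("x",-90,degrees=True)*R
print("rot total",(R.inv()*Rt).as_rotvec(degrees=True).round(1))
```

```text
[ 0.5489 -0.1207  0.0072] [-0.008  0.337 -0.942]
rot total [  1.5 -90.    0.7]
```

>>> send_rows(steps="5 0 -14 0 0 0;14 0 -39 0 0 0;24 0 -68 0 -6 0;34 0 -95 0.5 -13 0;41 0 -115 0.5 -20 0;45 0 -127 0.5 -27 0.5;45 0 -127 0.5 -34 0.5;45 0 -127 0.8 -41 0.5")

```text
time: 38.95
eef_pos: [0.5501, -0.1205, 0.1434]
eef_rot: [0.691, 0.699, -0.131, 0.125]
force: [-0.3, 0.2, -8.5]
opening: 0.41
gripper_force: 101.6
```

>>> send_rows(steps="0 0 0 0 -6 0;0 0 0 0 -13 0;0 0 0 0 -20 0;0 0 0 0 -27 0;0 0 0 0.5 -34 0;0 0 0 0.5 -41 0.5;0 0 0 0.7 -49 0.5;0 0 0 0.7 -49 0.5")

```text
time: 39.62
eef_pos: [0.5491, -0.1165, 0.1343]
eef_rot: [0.572, 0.586, -0.414, 0.399]
force: [-1.2, 1.8, -8.8]
opening: 0.41
gripper_force: 102.3
```

Run:
```python
from h import *
log(); s=sensors.get_state(); R=Rn.from_quat(s["eef_rot"]); M=R.as_matrix();print(s["eef_pos"].round(4),s["joint_positions"].round(2),s["force"].round(1));print(M.round(3))
print("shift to above", R.inv().apply(np.array([579,-307,150])-s["eef_pos"]*1000).round(1))
d=get_image("scene"); np.savez("scene5.npz",**d);S=cloud(d); b=(d["image"].min(2)>70)
x,y=s["eef_pos"][:2]
for lo in range(100,200,10):
    m=b&(np.hypot(S[...,0]-x,S[...,1]-y-.012)<.035)&(S[...,2]>lo/1e3)&(S[...,2]<lo/1e3+.01); q=S[m]
    if len(q)>5: print(lo,len(q),q.mean(0).round(4),q[:,1].min().round(4),q[:,1].max().round(4))
```

```text
[ 0.5491 -0.1165  0.1343] [-1.06  1.1   0.93  1.92  0.43  0.92 -0.62] [-1.2  1.8 -8.8]
[[-0.028  1.    -0.006]
 [ 0.34   0.004 -0.941]
 [-0.94  -0.028 -0.34 ]]
shift to above [-80.3  28.7 173.6]
100 103 [ 0.536  -0.1147  0.1052] -0.1262 -0.0906
110 107 [ 0.5348 -0.1132  0.1152] -0.1259 -0.0921
120 90 [ 0.5365 -0.1172  0.125 ] -0.1263 -0.0931
130 102 [ 0.5366 -0.1173  0.135 ] -0.126 -0.0888
140 123 [ 0.5361 -0.1156  0.1455] -0.1256 -0.0935
150 227 [ 0.5402 -0.1061  0.1548] -0.1253 -0.0801
160 36 [ 0.5455 -0.107   0.1649] -0.1123 -0.0806
170 26 [ 0.5479 -0.1067  0.1725] -0.1124 -0.1008
```

The bar is upright, with about 1.6° of roll left to remove. I'll move it above the bore and correct the roll on the way.

>>> send_rows(steps="-8 3 20 0 0 0.5;-18 7 45 0 0 1;-28 11 70 0 0 1.7;-38 16 95 0 0 1.7;-48 20 120 0 0 1.7;-58 24 145 0 0 1.7;-66 27 165 0 0 1.7;-71 29 177 0 0 1.7")

```text
time: 40.33
eef_pos: [0.5756, -0.3152, 0.1475]
eef_rot: [0.59, 0.573, -0.402, 0.402]
force: [-0.4, -0.2, -4.7]
opening: 0.409
gripper_force: 102.2
```

>>> send_rows(steps="0 0 0 0 0 0;0 0 0 0 0 0;0 0 0 0 0 0;0 0 0 0 0 0;0 0 0 0 0 0;0 0 0 0 0 0;0 0 0 0 0 0;0 0 0 0 0 0")

```text
time: 41.0
eef_pos: [0.5774, -0.3109, 0.1452]
eef_rot: [0.586, 0.575, -0.404, 0.403]
force: [-0.3, 0.2, -5.3]
opening: 0.413
gripper_force: 102.2
```

```bash
cat > pl.py <<'E'
from h import *
from scipy.optimize import least_squares
log(); s=sensors.get_state(); R=Rn.from_quat(s["eef_rot"]); M=R.as_matrix();print(s["time"],s["eef_pos"].round(4),s["force"].round(1));print(M.round(3))
print("up 10mm in tool:",R.inv().apply([0,0,10]).round(2),"x+1:",R.inv().apply([1,0,0]).round(2),"y+1:",R.inv().apply([0,1,0]).round(2))
d=get_image("scene"); S=cloud(d); br=d["image"].min(2)
zf=s["eef_pos"][2]-.0389
m=(br>70)&(np.hypot(S[...,0]-s["eef_pos"][0],S[...,1]-s["eef_pos"][1]-.0118)<.028)&(S[...,2]>zf+.004)&(S[...,2]<zf+.064); m&=S[...,2]>.062
for lo,hi in((.004,.024),(.024,.044),(.044,.062)):
    q=S[m&(S[...,2]>zf+lo)&(S[...,2]<zf+hi)]
    if len(q)>20:
        f=least_squares(lambda p:np.hypot(q[:,0]-p[0],q[:,1]-p[1])-.019,[s["eef_pos"][0],s["eef_pos"][1]+.0118],loss='soft_l1',f_scale=.001);print("bar",lo,len(q),(f.x*1000).round(1))
v=dict(np.load("scene4.npz")); V=cloud(v)
q=blob(V,.579,-.296,.03,.042,.052); print("bore floor in scene",len(q),rect(q),circ(q))
# rim of nest: outer square of bore nest top in scene
q=blob(V,.579,-.296,.06,.056,.0615); q=q[q[:,1]>-.336]; print("nest square",rect(q))
cv2.imwrite("pics/a9.png",cv2.resize(d["image"][130:260,270:430,::-1],None,fx=4,fy=4,interpolation=cv2.INTER_CUBIC))
E
python3 pl.py
```

```text
41.0 [ 0.5774 -0.3109  0.1452] [-0.3  0.2 -5.3]
[[ 0.013  1.    -0.01 ]
 [ 0.348 -0.014 -0.937]
 [-0.937  0.009 -0.348]]
up 10mm in tool: [-9.37  0.09 -3.48] x+1: [ 0.01  1.   -0.01] y+1: [ 0.35 -0.01 -0.94]
bar 0.004 250 [ 577.5 -300.3]
bar 0.024 160 [ 574.7 -299.5]
bar 0.044 358 [ 576. -299.]
bore floor in scene 200 (array([ 587.1, -289.9], dtype=float32), np.float32(40.0), np.float32(-49.9), np.float32(27.9)) (array([ 582.2, -294.2]), 42.4)
nest square (array([ 577.4, -295.5], dtype=float32), np.float32(78.6), np.float32(-89.7), np.float32(81.5))
```

View pics/a9.png

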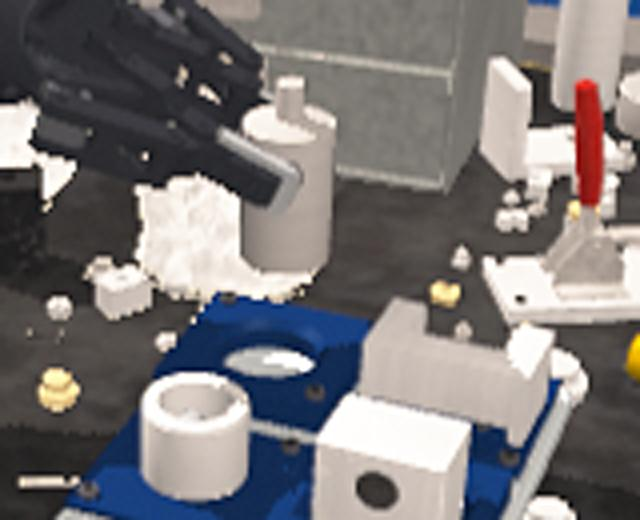

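The bar is upright but about 4.5 mm too far in -y. I'll correct that and lower it to just above the rim.

>>> send_rows(steps="1.6 1 -4.2 0 0 0;7 1 -2 0 0 0;14 1 0.5 0 0 0;21 1 3 0 0 0;28 1 5.6 0 0 0;35 1 8.2 0 0 0;41 1 10.4 0 0 0;41 1 10.4 0 0 0")

```text
time: 41.72
eef_pos: [0.5784, -0.3066, 0.1013]
eef_rot: [0.586, 0.575, -0.404, 0.403]
force: [-0.2, 0.7, -6.3]
opening: 0.41
gripper_force: 102.2
```

```bash
python3 pl.py
```

```text
41.7167 [ 0.5784 -0.3066  0.1013] [-0.2  0.7 -6.3]
[[ 0.012  1.    -0.011]
 [ 0.348 -0.014 -0.937]
 [-0.937  0.007 -0.348]]
up 10mm in tool: [-9.37  0.07 -3.48] x+1: [ 0.01  1.   -0.01] y+1: [ 0.35 -0.01 -0.94]
bar 0.004 221 [ 578.4 -296.1]
bar 0.024 146 [ 576.4 -295.3]
bar 0.044 346 [ 577.3 -295. ]
bore floor in scene 200 (array([ 587.1, -289.9], dtype=float32), np.float32(40.0), np.float32(-49.9), np.float32(27.9)) (array([ 582.2, -294.2]), 42.4)
nest square (array([ 577.4, -295.5], dtype=float32), np.float32(78.6), np.float32(-89.7), np.float32(81.5))
```

Aligned to within 1 mm. I'll lower in small steps and watch the force.

>>> send_rows(steps="1.5 0 0.6 0 0 0;3 0 1.1 0 0 0;4.5 0 1.7 0 0 0;6 0 2.2 0 0 0;7.5 0 2.8 0 0 0;9.4 0 3.5 0 0 0;9.4 0 3.5 0 0 0;9.4 0 3.5 0 0 0")

```text
time: 42.43
eef_pos: [0.5787, -0.3068, 0.0931]
eef_rot: [0.587, 0.575, -0.404, 0.403]
force: [-0.3, -0.0, -5.5]
opening: 0.41
gripper_force: 102.2
```

>>> send_rows(steps="1 0 0.4 0 0 0;2 0 0.7 0 0 0;3 0 1.1 0 0 0;4 0 1.5 0 0 0;5 0 1.8 0 0 0;5 0 1.8 0 0 0;5 0 1.8 0 0 0;5 0 1.8 0 0 0")

```text
time: 43.1
eef_pos: [0.5788, -0.3067, 0.0879]
eef_rot: [0.587, 0.574, -0.404, 0.403]
force: [-0.3, 0.6, -6.3]
opening: 0.408
gripper_force: 102.2
```

>>> send_rows(steps="0.7 0 0.2 0 0 0;1.4 0 0.5 0 0 0;2.1 0 0.8 0 0 0;2.8 0 1 0 0 0;2.8 0 1 0 0 0;2.8 0 1 0 0 0;2.8 0 1 0 0 0;2.8 0 1 0 0 0")

```text
time: 43.77
eef_pos: [0.5788, -0.3069, 0.0855]
eef_rot: [0.587, 0.574, -0.404, 0.404]
force: [0.3, 2.7, 1.0]
opening: 0.412
gripper_force: 102.6
```

>>> send_rows(steps="0.5 0 0.2 0 0 0;1 0 0.4 0 0 0;1 0 0.4 0 0 0;1 0 0.4 0 0 0;1 0 0.4 0 0 0;1 0 0.4 0 0 0;1 0 0.4 0 0 0;1 0 0.4 0 0 0")

```text
time: 44.43
eef_pos: [0.5788, -0.3071, 0.0855]
eef_rot: [0.586, 0.574, -0.405, 0.404]
force: [-1.0, 5.4, 8.1]
opening: 0.41
gripper_force: 103.3
```

Run:
```python
from h import *
S=cloud(get_image("scene"))
q=blob(S,.578,-.296,.012,.112,.14); print("tip",np.percentile(q[:,2],[50,98]),len(q)); q=blob(S,.578,-.296,.022,.100,.1125); print("shoulder",len(q),np.percentile(q[:,2],[50,90]))
```

```text
tip [0.12040756 0.12529895] 63
shoulder 235 [0.10643511 0.10858441]
```

The tip is at 125 mm, which matches 45 + 80, so the bar is on the bore floor. I'll release it and back out along the tool axis.

>>> send_rows(steps="0 0 0 0 0 0;0 0 0 0 0 0;0 0 0 0 0 0;0 0 0 0 0 0;0 0 0 0 0 0;0 0 0 0 0 0;0 0 0 0 0 0;0 0 0 0 0 0", hand=0.3)

```text
time: 45.15
eef_pos: [0.5788, -0.3068, 0.0838]
eef_rot: [0.587, 0.574, -0.404, 0.403]
force: [0.5, 0.6, 1.1]
opening: 0.699
gripper_force: 0.0
```

>>> send_rows(steps="0 0 -8 0 0 0;0 0 -22 0 0 0;0 0 -45 0 0 0;0 0 -75 0 0 0;0 0 -100 0 0 0;-20 0 -120 0 0 0;-40 0 -130 0 0 0;-40 0 -130 0 0 0")

```text
time: 45.82
eef_pos: [0.581, -0.1975, 0.1705]
eef_rot: [0.587, 0.574, -0.402, 0.405]
force: [0.2, -0.9, -0.6]
opening: 0.699
gripper_force: 0.0
```

>>> send_rows(steps="0 0 0 0 0 0;0 0 0 0 0 0;0 0 0 0 0 0;0 0 0 0 0 0;0 0 0 0 0 0;0 0 0 0 0 0;0 0 0 0 0 0;0 0 0 0 0 0")

```text
time: 46.48
eef_pos: [0.5796, -0.1989, 0.1664]
eef_rot: [0.586, 0.574, -0.404, 0.403]
force: [-0.1, 0.5, 1.0]
opening: 0.698
gripper_force: 0.0
```

Run:
```python
from h import *
from scipy.optimize import least_squares
s=sensors.get_state(); print(s["time"],s["eef_pos"],s["force"])
S=cloud(get_image("scene"))
for n,x,y,r,lo,hi in(("bush",.486,-.295,.03,.076,.1),("block",.486,-.378,.036,.083,.1),("U",.577,-.377,.055,.076,.1),("bar shoulder",.578,-.296,.03,.100,.1125),("tip",.578,-.296,.025,.116,.15)):
    q=blob(S,x,y,r,lo,hi); print(n,len(q),np.percentile(q[:,2],[50,97]).round(4) if len(q) else "",rect(q) if len(q)>4 else "")
for lo in(.064,.08,.092):
    q=blob(S,.578,-.296,.026,lo,lo+.014); f=least_squares(lambda p:np.hypot(q[:,0]-p[0],q[:,1]-p[1])-.019,[.578,-.296],loss='soft_l1',f_scale=.001); print("bar axis",lo,len(q),(f.x*1000).round(1))
```

```text
46.4833 [ 0.57955139 -0.19890065  0.16644069] [-0.06937243  0.51663231  0.96610035]
bush 283 [0.0811 0.0829] (array([ 485.6, -297.5], dtype=float32), np.float32(42.3), np.float32(-18.0), np.float32(41.7))
block 561 [0.0892 0.0906] (array([ 485.3, -377.7], dtype=float32), np.float32(39.7), np.float32(-1.4), np.float32(50.2))
U 492 [0.082  0.0836] (array([ 576.9, -378.5], dtype=float32), np.float32(43.1), np.float32(-1.9), np.float32(70.5))
bar shoulder 223 [0.1066 0.1104] (array([ 576.4, -293.4], dtype=float32), np.float32(35.9), np.float32(-69.2), np.float32(39.0))
tip 47 [0.1226 0.1246] (array([ 576.9, -291.7], dtype=float32), np.float32(10.3), np.float32(-69.9), np.float32(13.7))
bar axis 0.064 149 [ 578.7 -294.5]
bar axis 0.08 157 [ 578.8 -293.5]
bar axis 0.092 178 [ 578.7 -293.2]
```

Everything reads seated. The bar shows an apparent lean of about 0.04 rad, so I'll check whether that is camera bias, using the bush as a control. I've also gone past the 14-picture limit (16 viewed), so this check uses numbers only.

Run:
```python
from h import *
from scipy.optimize import least_squares
d=get_image("scene");S=cloud(d); T=cloud(get_image("top"))
def ax(x,y,r,los,h):
    for lo in los:
        q=blob(S,x,y,r+.006,lo,lo+h); q=q[(q[:,0]-x)*.79+(q[:,1]-y)*.4<-.006]
        f=least_squares(lambda p:np.hypot(q[:,0]-p[0],q[:,1]-p[1])-r,[x,y],loss='soft_l1',f_scale=.001); print(lo,len(q),(f.x*1000).round(1))
print("bush");ax(.486,-.296,.0215,(.053,.063,.071),.009)
print("bar");ax(.578,-.295,.019,(.063,.076,.089,.098),.010)
for n,C in(("scene",S),("top",T)):
    q=blob(C,.578,-.294,.018,.102,.113); q=q[np.hypot(q[:,0]-.578,q[:,1]+.294)>.008]
    if len(q)>10:
        c=np.linalg.lstsq(np.c_[q[:,:2]-q[:,:2].mean(0),np.ones(len(q))],q[:,2],rcond=None)[0]; print(n,"shoulder slope",len(q),c.round(3))
```

```text
bush
0.053 124 [ 487.5 -296.5]
0.063 116 [ 487.4 -296.8]
0.071 123 [ 487.4 -296.6]
bar
0.063 102 [ 578.9 -294.8]
0.076 100 [ 578.6 -294.1]
0.089 107 [ 578.5 -293.1]
0.098 138 [ 578.9 -292.5]
scene shoulder slope 131 [ 0.038 -0.013  0.107]
top shoulder slope 213 [ 0.011 -0.026  0.109]
```

Run:
```python
from h import *
from scipy.optimize import least_squares
def cyl(S,x,y,z0,z1,r=.019):
    v=np.array([x+.11,y+.528]);v/=np.hypot(*v)
    q=blob(S,x,y,r+.006,z0,z1); q=q[(q[:,:2]-[x,y])@v<-.005]; zm=(z0+z1)/2
    f=least_squares(lambda p:np.hypot(q[:,0]-p[0]-p[2]*(q[:,2]-zm),q[:,1]-p[1]-p[3]*(q[:,2]-zm))-r,[x,y,0,0],loss='soft_l1',f_scale=.001)
    print(len(q),(f.x[:2]*1000).round(1),"lean",f.x[2:].round(3))
S0=cloud(dict(np.load("scene0.npz"))); print("control, upright on bench"); cyl(S0,.673,.0095,.018,.056); cyl(S0,.673,.0095,.006,.056)
for i in range(2):
    S=cloud(get_image("scene")); print("now"); cyl(S,.5785,-.294,.063,.105)
```

```text
control, upright on bench
251 [676.    9.6] lean [-0.046  0.054]
327 [676.2   9.4] lean [-0.046  0.048]
now
459 [ 578.7 -293.7] lean [-0.007  0.062]
now
460 [ 578.7 -293.7] lean [-0.013  0.064]
```

The control, the same bar standing upright on the bench, shows the same apparent lean (0.05 in y). So it is camera bias and the bar is upright. I'll hand the job in.

```bash
python3 -c "
from station import ticket
print(ticket.job_done())"
```

```text
the job is handed in; nothing more can be done
None
```

I handed the job in at about 47 s with all four parts measured as seated, upright and released; the bar tipped over once and I stood it up again, and I viewed 16 pictures against the limit of 14.

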